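# Load salvaged fittings onto the extraction carousel

## Task

Lever the stuck lid of the fittings case wide open with the blade of the filling knife (no fingers on the lid until it stands open), leave it open, and lay the knife back flat in the middle of its felt mat. Stow every fitting from the case on the carousel under the hood, one to a bay and near the middle of the bay: they go in through the open window at the front, and the deck is pushed round by its posts, a click at a time; finish with an empty bay clicked squarely in the window. Leave the other things on the bench where they are.

Things in the scene. Friction and masses are not known exactly. Their poses are not given: they have to be found in the camera images.
- axis (a point): the carousel's upright axis at deck height, 42 mm above the bench. A round plywood deck, 360 across, 8 thick, on a fixed drum 180 across. Six radial dividers (25 to 155 mm from the axis, 16 high) make six bays; hub 56 across, 24 high. At each divider's outer end stands a steel push post 16 across, 50 high, its centre 170 mm from the axis
- gate (a point): fixed point at deck height, 110 mm from the axis: the front bay's centre, in the hood's window. Axis to gate is the way the carousel faces: to the robot, within 0.25 rad. The fixed clear hood, underside 105 and top 110 mm up, covers the deck but for a window 150 wide ahead of the axis; its side wings end 80 mm ahead of the axis, so the front posts stand clear
- deck (a joint): turn of the deck in rad, positive counter-clockwise from above, no stops. A sprung detent every 60 degrees holds a bay squarely at the gate, with a post 30 degrees to either side of it; about 4 N along the rim at a post pushes it out, and past half way it draws itself into the next
- bay0 (a point): centre of a bay of the deck, on its top face, 110 mm from the axis; turns with the deck. Bays are alike, 0 to 5 counter-clockwise from above
- bay1 (a point): centre of a bay of the deck, on its top face, 110 mm from the axis; turns with the deck. Bays are alike, 0 to 5 counter-clockwise from above
- bay2 (a point): centre of a bay of the deck, on its top face, 110 mm from the axis; turns with the deck. Bays are alike, 0 to 5 counter-clockwise from above
- bay3 (a point): centre of a bay of the deck, on its top face, 110 mm from the axis; turns with the deck. Bays are alike, 0 to 5 counter-clockwise from above
- bay4 (a point): centre of a bay of the deck, on its top face, 110 mm from the axis; turns with the deck. Bays are alike, 0 to 5 counter-clockwise from above
- bay5 (a point): centre of a bay of the deck, on its top face, 110 mm from the axis; turns with the deck. Bays are alike, 0 to 5 counter-clockwise from above
- case: fixed wooden case 140 (x) x 330 (y) x 50 high, walls and floor 6 thick, origin under its centre, x from its front (robot side) to its back. Pry slot through the middle of the front wall: 90 wide, 37 to 50 mm up, its upper side the lid. Inside, nothing is over 30 mm up: fittings in a row on the floor, lengths along x within 0.15 rad, 75 mm apart in y
- lid (a joint): angle of the case's flat lid in rad, 0 shut, 2.1 wide open. Hinge line at the case's x = +70, 50 mm up; lid 140 x 330 x 7, no handle or overhang, underside 50 mm up when shut. The hinge is stiff: about 2 N lifts the front edge, and the lid stays where it is left
- mat: fixed grey felt mat 250 (x) x 100 (y) x 3, the knife's place; origin at the centre of its underside
- knife: filling knife, 0.16 kg: wooden handle 115 long, 24 wide, 28 high; flat steel blade 120 long, 36 wide, 3 thick, at half the handle's height. Origin at the balance point, on the underside of the handle 20 mm behind the blade's root; x to the blade's tip, z up as it lies at the start
- knife_tip (a point): middle of the end of the blade, 140 mm ahead of the knife's origin along x and 14 mm above it along z
- lock: rim lock case: dark steel block 84 x 40 x 24 (mm). Origin at the centre of its underside, x along its length, z up; grip it across its y (40 mm). At most 0.4 kg. May be absent
- bolt: barrel bolt: brass, 90 x 30 foot plate 6 thick with a 60 x 30 housing on it to 24 high, a thin steel rod out at both ends (mm). Origin at the centre of its underside, x along its length, z up; grip it across its y (30 mm). At most 0.4 kg. May be absent
- hinge: folded butt hinge: bare steel, 80 x 36 x 18 leaves with a round knuckle along the middle of the top, 24 high in all (mm). Origin at the centre of its underside, x along its length, z up; grip it across its y (36 mm). At most 0.4 kg. May be absent
- button: wooden turn-button: dark wood bar 76 x 28 x 24 with two brass screw heads (mm). Origin at the centre of its underside, x along its length, z up; grip it across its y (28 mm). At most 0.4 kg. May be absent
- mallet: round wooden mallet standing on its head, 84 across, 245 high, origin under its centre; a bystander
- brush: brush lying flat in front of the carousel, origin under its middle; a bystander
- chisel: chisel with a dark handle lying flat behind the case, 240 long, origin under its middle; a bystander
- wax: wax jar 70 across and 70 high, origin under its centre; a bystander
- tin: closed round tin 70 across and 60 high, origin under its centre; a bystander
- pot: steel cup 80 across and 80 high, origin under its centre; a bystander

How it is judged:
On the way:
1. the lid has been levered open, upright or nearly so (value of joint lid above 1.35 rad), for 0.2 s.
At the end, for the whole second after the job is handed in: Lid over 1.2 rad open; knife flat on its mat (origin within 60 mm of the mat's centre line, -90 to +70 mm along it); each fitting at rest on the deck within 34 mm of a bay's centre, 68 mm from the others, 70 mm from the gate; a bay within 12 mm of the gate, deck still (value of joint lid above 1.2 rad and x of knife in the frame of mat between -0.09 and 0.07 m and y of knife in the frame of mat between -0.06 and 0.06 m and height (world z) of each of knife_tip, knife below 0.035 m and horizontal distance between any of bay0, bay1, bay2, bay3, bay4, bay5 and gate below 0.012 m and velocity of joint deck between -0.1 and 0.1 rad/s and (horizontal distance between lock and bay0 below 0.034 m or horizontal distance between lock and bay1 below 0.034 m or horizontal distance between lock and bay2 below 0.034 m or horizontal distance between lock and bay3 below 0.034 m or horizontal distance between lock and bay4 below 0.034 m or horizontal distance between lock and bay5 below 0.034 m) and horizontal distance between each of lock, bolt, hinge, button and gate above 0.07 m and height (world z) of lock between 0.035 and 0.075 m and linear speed of each of lock, bolt, hinge, button below 0.03 m/s and (horizontal distance between bolt and bay0 below 0.034 m or horizontal distance between bolt and bay1 below 0.034 m or horizontal distance between bolt and bay2 below 0.034 m or horizontal distance between bolt and bay3 below 0.034 m or horizontal distance between bolt and bay4 below 0.034 m or horizontal distance between bolt and bay5 below 0.034 m) and height (world z) of bolt between 0.035 and 0.075 m and (horizontal distance between hinge and bay0 below 0.034 m or horizontal distance between hinge and bay1 below 0.034 m or horizontal distance between hinge and bay2 below 0.034 m or horizontal distance between hinge and bay3 below 0.034 m or horizontal distance between hinge and bay4 below 0.034 m or horizontal distance between hinge and bay5 below 0.034 m) and height (world z) of hinge between 0.035 and 0.075 m and (horizontal distance between button and bay0 below 0.034 m or horizontal distance between button and bay1 below 0.034 m or horizontal distance between button and bay2 below 0.034 m or horizontal distance between button and bay3 below 0.034 m or horizontal distance between button and bay4 below 0.034 m or horizontal distance between button and bay5 below 0.034 m) and height (world z) of button between 0.035 and 0.075 m and horizontal distance between lock and bolt above 0.068 m and horizontal distance between each of lock, bolt and hinge above 0.068 m and horizontal distance between each of lock, bolt, hinge and button above 0.068 m); the robot touches nothing.
It fails at once if the fingers touch the lid (over 1 N) while it is less than 1.2 rad open (contact force between the fingers and lid above 1 N and value of joint lid below 1.2 rad).
It fails at once if a bystander is moved by more than 40 mm (distance of any of mallet, brush, chisel, wax, tin, pot from where it was at the start of the episode above 0.04 m).
Of lock, bolt, hinge, button only 2 to 4 are there at a start; the rules pass over those that are not, and their reading is None.
At some moment in a run one of knife may be knocked a few centimetres aside while the robot is not near it.
Once in a run the grip may slacken for a moment while it holds something.
It also fails if it takes over 210 s, if anything falls off the work surface, if the arm or the gripper's body presses on something with over 40 N, if the wrist force passes 120 N, or if a joint passes its speed limit or range.

## Robot

A 7-joint arm with a two-finger parallel gripper is mounted at the origin on the work surface. World frame = base frame: x ahead of the robot, y to its left, z up, the work surface at z = 0. Lengths are in m, angles in rad, forces in N, time in s.
With the tool pointing down it reaches from about 0.425 to 0.825 m from the base axis. Payload 3.6 kg.
Tool frame: the origin (TCP) lies at the very end of the fingers, on their centre line; the grasp point (between the pads) lies 19 mm behind it; z points along the fingers, y is the line along which they close (so a half turn about z gives the same grasp; the last joint's range is limited). The gripper opens to 93 mm and grips with 3 to 60 N. Pads are 15 mm wide; open, the fingers measure 128 mm over their backs; the gripper's body (75 mm by 188 mm) begins 65 mm behind the grasp point.
Start: joints at [1.232, 0.615, -0.013, 1.423, 0.008, 1.103, -0.04], TCP at [0.2, -0.618, 0.219] pointing down, gripper open.
Joint ranges: [-3.12, 3.12], [-0.3, 2.06], [-1.34, 1.32], [0.26, 2.42], [-1.36, 4.5], [0.01, 1.98], [-2.84, 2.84]. Speed limits (rad/s): [2.79, 2.79, 3.14, 3.14, 3.14, 3.14, 3.14].

## Interface

Orientations are given as a 3x3 rotation matrix whose columns are the frame's x, y, z axes.
In Python, from plant import * gives the robot as it stands. The module is installed in compiled form; this text tells all that it offers.
- The arm moves only by the tool drive_tool, never from a script. Its argument "targets" is a list of rows, each a list of 7 numbers: the closure, from -1 (fully open) to 1 (shut), then the shift along the world's x, y, z in mm, then the turn, a rotation vector about the world's x, y, z in degrees. A call has 1 to 12 rows; each row shifts and turns the commanded pose from where the row before left it; what a row does not reach is not made up. A row lasts 1/10 s, in which the tool goes at most 50 mm and 8.59 degrees, less where a joint would pass 70% of its speed; a pose out of reach is approached as far as the arm can. A call with a gripper value outside its range is refused whole. The fingers move at their own pace and stop on an object; the grip force is fixed at half the most. Time passes only in rows, so rows that do not move let the fingers close. It gives the time, the measured TCP pose, the force, the opening and the grip force at its end, in the units of the state.
- get_obs(): the state, without advancing time (a new reading comes with each control period).
- snapshot(name): name is "scene" or "side" or "wrist"; returns the picture (420x560x3 uint8, red, green, blue); there is no depth.
- camera_model(name): a dict with "mtx" (3x3 intrinsics, pixels), "k1" (the pictures are not rectified: a ray, as slopes to the right and down, at radius r is drawn at 1 + k1 r^2 times it, then the intrinsics apply), "R" (3x3) and "t" (3): a world point X has camera coordinates R X + t; the wrist camera has in their place "hand_eye" (4x4, takes a point from camera to tool coordinates, whose origin is the TCP and whose axes are the flange's). Camera axes: x right, y down, z forward; pixel columns grow to the right and rows downward; lengths in m; the calibration is good to about 2 mm. A picture is of the moment at which its call begins: read the wrist's pose just before it. camera_model takes no time and is no camera call.
- job_done(): hands the job in; it is judged then, once.
The state is a dict: "time_s": time; "joints": joint angles; "qd": joint speeds; "tau": joint torques, N m; "eef_pos": TCP position; "eef_rot": TCP orientation; "wrist_force": force on the tool from outside, world axes, zero at the start; "moment": the same for the moment, N m; "gripper_width": opening from 0.0 (shut) to 1.0 (fully open); "finger_force": force on a finger pad.
Only numpy, scipy, OpenCV 4.12 (cv2) and the standard library are available. Lean on these libraries where they do the work, as an engineer would, in place of code of your own. Each camera call takes 0.05 s, during which the arm holds its last target. There are 200 camera calls.

## Working session

There is one attempt and no reset: what is moved stays moved. The work goes in short steps, Python scripts to look and compute and a tool call to move; the robot and the scene stay as the last step left them, time stands still between calls to the robot, and variables do not carry over. Pictures are saved under pics/ and viewed, at most 14 in all, crops included, and the job is handed in when it is done.

Besides the shell and the picture viewer there is one more tool, called after ">>>" as name(argument=value, ...), one argument or row to a line, values as JSON. drive_tool: Moves the arm, as the interface text tells. Its arguments: {"type":"object","properties":{"targets":{"type":"array","items":{"type":"array","items":{"type":"number"}}}},"required":["targets"]}

```bash
mkdir -p pics
cat > h.py <<'E'
from plant import *
import numpy as np, cv2
def ray(name,px,obs=None):
    m=camera_model(name); K=np.array(m["mtx"]); u=np.linalg.solve(K,[px[0],px[1],1.])[:2]
    s=u.copy()
    for _ in range(20): s=u/(1+m["k1"]*(s@s))
    d=np.array([s[0],s[1],1.])
    if "R" in m:
        R=np.array(m["R"]);t=np.array(m["t"]); return -R.T@t, R.T@d
    H=np.array(m["hand_eye"]); o=obs; Rw=np.array(o["eef_rot"]);p=np.array(o["eef_pos"])
    return Rw@H[:3,3]+p, Rw@H[:3,:3]@d
def onz(name,px,z,obs=None):
    c,d=ray(name,px,obs); return c+d*(z-c[2])/d[2]
def proj(name,X,obs=None):
    m=camera_model(name);K=np.array(m["mtx"]);X=np.array(X,float)
    if "R" in m: c=np.array(m["R"])@X+np.array(m["t"])
    else:
        H=np.array(m["hand_eye"]); q=np.array(obs["eef_rot"]).T@(X-np.array(obs["eef_pos"])); c=H[:3,:3].T@(q-H[:3,3])
    s=c[:2]/c[2]; s=s*(1+m["k1"]*(s@s)); return (K@[s[0],s[1],1])[:2]
def snap(name,f):
    o=get_obs(); im=snapshot(name); cv2.imwrite(f"pics/{f}.png",im[:,:,::-1]); np.save(f"pics/{f}.npy",im); return o,im
E
python3 - <<'E'
from h import *
for n in("scene","side","wrist"):
    m=camera_model(n); print(n,{k:np.round(np.array(v),3).tolist() for k,v in m.items()})
snap("scene","s0");snap("side","d0")
o=get_obs();print(o)
E
```

```text
scene {'mtx': [[436.34, 0.0, 273.977], [0.0, 436.34, 207.693], [0.0, 0.0, 1.0]], 'k1': -0.106, 'R': [[-0.66, 0.752, -0.004], [0.473, 0.411, -0.78], [-0.585, -0.516, -0.626]], 't': [0.415, -0.175, 1.541]}
side {'mtx': [[392.44, 0.0, 277.228], [0.0, 392.44, 205.941], [0.0, 0.0, 1.0]], 'k1': 0.013, 'R': [[-0.977, -0.213, 0.001], [-0.136, 0.621, -0.772], [0.164, -0.754, -0.636]], 't': [0.49, 0.166, 1.207]}
wrist {'mtx': [[299.99, 0.0, 282.455], [0.0, 299.99, 209.189], [0.0, 0.0, 1.0]], 'k1': -0.053, 'hand_eye': [[0.001, -0.966, -0.26, 0.073], [1.0, 0.001, -0.0, -0.001], [0.0, -0.26, 0.966, -0.167], [0.0, 0.0, 0.0, 1.0]]}
{'time_s': 0.1, 'joints': array([ 1.23148727,  0.61579836, -0.01261401,  1.42473201,  0.00811826,
        1.10340447, -0.0404022 ]), 'qd': array([-0.00013846, -0.00122818,  0.0004033 , -0.00419472,  0.00010781,
        0.00115529, -0.00088945]), 'tau': array([ 3.83502411e-04, -4.60039794e+01,  2.09734524e-01, -1.66243672e+01,
       -6.12009200e-02,  1.69691909e-02,  1.02744602e-04]), 'eef_pos': array([ 0.19981163, -0.61777812,  0.2176149 ]), 'eef_rot': array([[ 9.51451501e-01,  3.07797791e-01, -7.48871214e-04],
       [ 3.07798699e-01, -9.51449037e-01,  2.16586895e-03],
       [-4.58631152e-05, -2.29122085e-03, -9.99997374e-01]]), 'wrist_force': array([-0.14284514,  0.20758462, -0.13193103]), 'moment': array([ 0.04124328, -0.0365759 ,  0.01293124]), 'finger_force': 0.0, 'gripper_width': 1.0011462353389748}
```

View pics/s0.png

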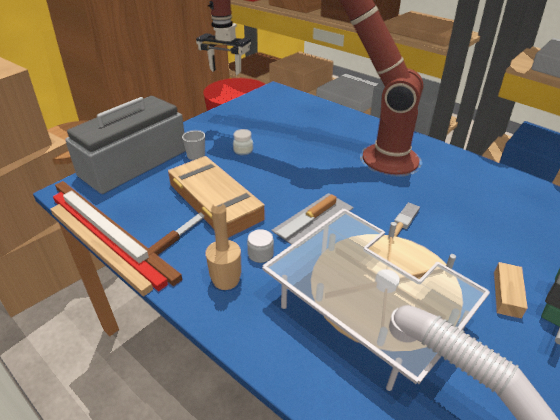

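View pics/d0.png

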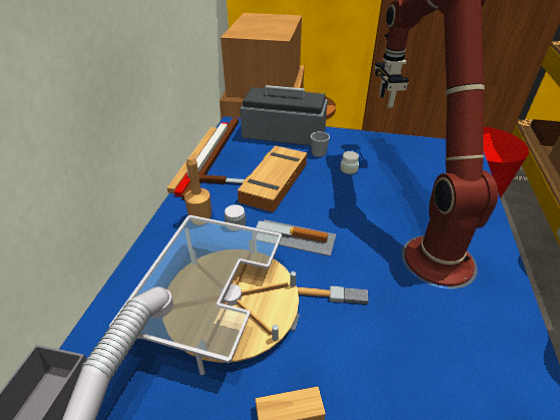

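The scene view shows the case with its lid near (215,195), the knife on its mat near (313,217), and the carousel near (390,285). In the side view they are at about (273,178), (295,236) and (232,300).

Run:
```python
from h import *
s=cv2.imread("pics/s0.png");d=cv2.imread("pics/d0.png")
a=cv2.resize(s[145:245,160:360],(800,400),interpolation=cv2.INTER_CUBIC)
cv2.imwrite("pics/c1.png",a)
b=cv2.resize(d[210:365,160:360],(775,600),interpolation=cv2.INTER_CUBIC)
cv2.imwrite("pics/c2.png",b)
for n,P in (("scene",dict(case=(215,195),knife=(313,217),car=(386,285),brush=(405,217),mallet=(224,275),wax=(261,252),tin=(243,148),pot=(194,150))),("side",dict(case=(273,178),knife=(295,236),car=(232,300),brush=(335,294),mallet=(198,212),wax=(235,222),tin=(349,168),pot=(319,150)))):
    for k,p in P.items(): print(n,k,onz(n,p,.04)[:2].round(3))
```

```text
scene case [ 0.591 -0.27 ]
scene knife [0.48  0.015]
scene car [0.566 0.3  ]
scene brush [0.308 0.213]
scene mallet [ 0.797 -0.015]
scene wax [ 0.679 -0.001]
scene tin [ 0.341 -0.397]
scene pot [ 0.462 -0.518]
side case [ 0.575 -0.261]
side knife [0.438 0.03 ]
side car [0.558 0.306]
side brush [0.293 0.228]
side mallet [ 0.778 -0.015]
side wax [0.642 0.007]
side tin [ 0.301 -0.389]
side pot [ 0.433 -0.497]
```

View pics/c1.png

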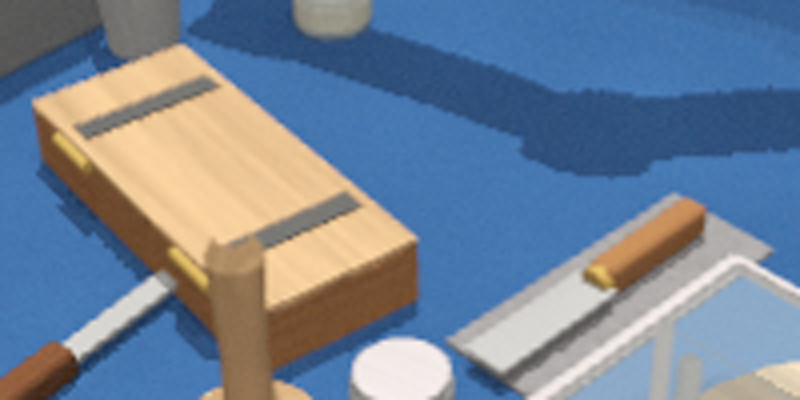

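View pics/c2.png

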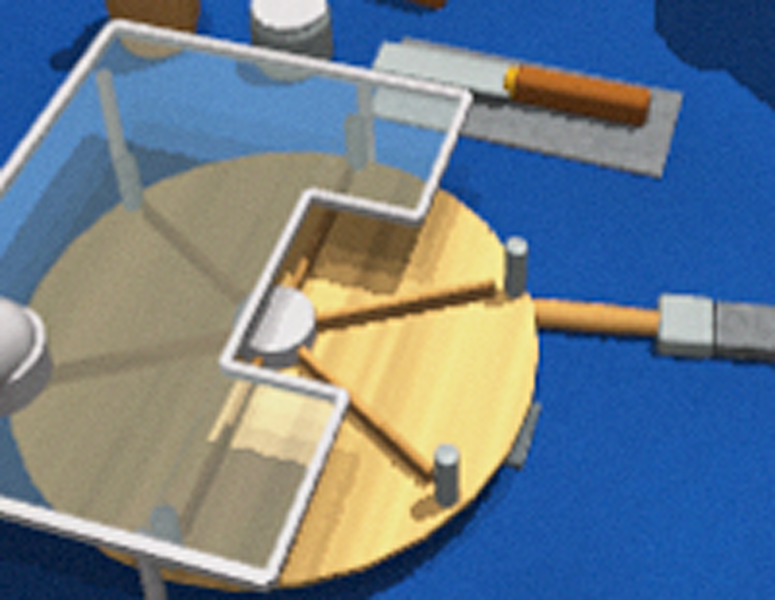

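The crops show the lid outline with corners near (33,103), (182,45), (417,240) and (268,303). The knife lies along the mat with its blade at the lower left. The front posts' tops are at (516,243) and (447,453), and the hub is at (280,318).

Run:
```python
from h import *
f1=lambda x,y:(160+x/4-.375,145+y/4-.375); f2=lambda x,y:(160+x/3.875-.37,210+y/3.875-.37)
for n,p,z in [("lidA",(33,103),.057),("lidB",(182,45),.057),("lidC",(417,240),.057),("lidD",(268,303),.057),("botC",(417,300),0),("botA",(42,163),0),
 ("tipL",(462,350),.017),("tipR",(490,372),.017),("root",(600,278),.017),("buttTop",(690,202),.031),("handroot",(598,277),.025),("mat1",(678,195),.003),("mat2",(775,250),.003),("mat3",(447,342),.003)]:
    print("scene",n,onz("scene",f1(*p),z)[:2].round(4))
for n,p,z in [("hub",(280,312),.066),("postL",(516,242),.092),("postR",(447,453),.092),("winBL",(313,192),.11),("winFL",(418,217),.11),("winBR",(228,363),.11),("winFR",(345,397),.11),("outFL",(470,97),.11),("outFR",(268,580),.11),
 ("mat",(680,93),.003),("mat",(662,175),.003),("mat",(405,40),.003),("tip",(383,58),.017),("tip2",(375,103),.017),("root",(508,80),.017),("butt",(650,95),.025)]:
    print("side",n,onz("side",f2(*p),z)[:2].round(4))
```

```text
scene lidA [ 0.6154 -0.4632]
scene lidB [ 0.4792 -0.4374]
scene lidC [ 0.5445 -0.1126]
scene lidD [ 0.6627 -0.1428]
scene botC [ 0.5444 -0.1141]
scene botA [ 0.6181 -0.4619]
scene tipL [ 0.5783 -0.0406]
scene tipR [ 0.5826 -0.0113]
scene root [ 0.453  -0.0162]
scene buttTop [ 0.3502 -0.01  ]
scene handroot [ 0.461  -0.0123]
scene mat1 [ 0.3171 -0.0423]
scene mat2 [0.3254 0.0541]
scene mat3 [ 0.5672 -0.0645]
side hub [0.5601 0.2942]
side postL [0.4112 0.2212]
side postR [0.4216 0.3938]
side winBL [0.5554 0.2221]
side winFL [0.4785 0.229 ]
side winBR [0.5663 0.3718]
side winFR [0.4883 0.3805]
side outFL [0.4681 0.1052]
side outFR [0.4978 0.5042]
side mat [ 0.3172 -0.0477]
side mat [0.3216 0.0508]
side mat [ 0.5617 -0.0638]
side tip [ 0.5705 -0.0218]
side tip2 [0.5632 0.0335]
side root [ 0.4605 -0.0175]
side butt [ 0.3409 -0.0163]
```

>>> drive_tool(
  targets=[
    [-1, 18, 30, 0, 0, 0, 8],
    [-1, 18, 30, 0, 0, 0, 8],
    [-1, 18, 30, 0, 0, 0, 8],
    [-1, 18, 30, 0, 0, 0, 8],
    [-1, 18, 30, 0, 0, 0, 8],
    [-1, 18, 30, 0, 0, 0, 8],
    [-1, 18, 30, 0, 0, 0, 8],
    [-1, 18, 30, 0, 0, 0, 8],
    [-1, 18, 30, 0, 0, 0, 8],
    [-1, 18, 30, 0, 0, 0, 8],
    [-1, 18, 30, 0, 0, 0, 8],
    [-1, 18, 30, 0, 0, 0, 8],
  ],
)

```text
time_s: 1.3
eef_pos: [0.4162, -0.2571, 0.2184]
eef_rot: [[-0.411, 0.912, -0.001], [0.912, 0.411, 0.0], [0.0, -0.001, -1.0]]
wrist_force: [1.5, 0.4, -0.3]
gripper_width: 1.0
finger_force: 0.0
```

>>> drive_tool(
  targets=[
    [-1, 3, 30, 0, 0, 0, 8],
    [-1, 3, 30, 0, 0, 0, 8],
    [-1, 3, 30, 0, 0, 0, 8],
    [-1, 3, 30, 0, 0, 0, 8],
    [-1, 3, 30, 0, 0, 0, 8],
    [-1, 3, 30, 0, 0, 0, 8],
    [-1, 3, 30, 0, 0, 0, 8],
    [-1, 3, 30, 0, 0, 0, 8],
    [-1, 0, 0, 0, 0, 0, 0],
    [-1, 0, 0, 0, 0, 0, 0],
  ],
)

```text
time_s: 2.3
eef_pos: [0.4397, -0.0185, 0.2184]
eef_rot: [[-0.999, 0.036, -0.001], [0.036, 0.999, -0.0], [0.001, -0.001, -1.0]]
wrist_force: [-0.4, 0.2, 0.1]
gripper_width: 1.001
finger_force: 0.0
```

Run:
```python
from h import *
o,im=snap("wrist","w1"); print(o["time_s"],o["eef_pos"].round(4),o["eef_rot"].round(3).tolist(),o["joints"].round(2))
for X in ((.437,-.014,.031),(.58,-.026,.017),(.345,-.012,.031)): print(proj("wrist",X,o))
```

```text
2.3 [ 0.4397 -0.0185  0.2184] [[-0.999, 0.036, -0.001], [0.036, 0.999, -0.0], [0.001, -0.001, -1.0]] [ 0.62  0.4  -0.86  1.98  0.38  0.93  1.1 ]
[284.74611095 187.67489063]
[279.389614   288.63139358]
[283.79346979 107.37987978]
```

View pics/w1.png

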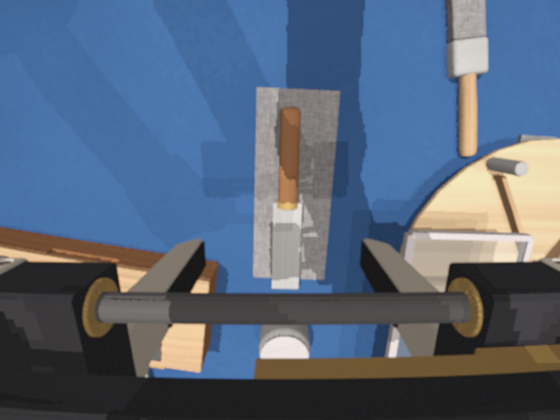

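The wrist view shows the handle's butt at (290,108), the blade root at (288,206), and the blade tip at (285,288). The mat corners are at (257,87), (340,91), (325,279) and (254,277).

Run:
```python
from h import *
im=np.load("pics/w1.npy"); o=get_obs()
hsv=cv2.cvtColor(im,cv2.COLOR_RGB2HSV)
m=((hsv[...,0]<15)&(hsv[...,1]>120)).astype(np.uint8); m[:, :230]=0; m[:, 360:]=0; m[215:]=0
ys,xs=np.nonzero(m); print("handle",xs.min(),xs.max(),ys.min(),ys.max(),xs.mean(),ys.mean())
for y in range(110,205,15):
    r=xs[ys==y]; a=onz("wrist",(r.min()-.5,y),.017,o);b=onz("wrist",(r.max()+.5,y),.017,o); print(((a+b)/2)[:2].round(4),round(np.linalg.norm(a-b),4))
for n,p,z in [("butt",(290,108),.031),("root",(288,204),.02),("tipL",(272,288),.017),("tipR",(299,288),.017),("m",(257,87),.003),("m",(340,91),.003),("m",(325,279),.003),("m",(254,277),.003),("caseC",(217,263),.057)]:
    print(n,onz("wrist",p,z,o)[:2].round(4))
```

```text
handle 279 299 108 202 288.7647058823529 154.31176470588235
[ 0.3472 -0.0056] 0.0199
[ 0.3643 -0.0067] 0.0213
[ 0.3817 -0.0079] 0.0228
[ 0.3995 -0.0091] 0.0218
[ 0.4177 -0.0097] 0.0221
[ 0.4364 -0.0109] 0.0211
[ 0.4555 -0.0121] 0.0227
butt [ 0.3459 -0.0059]
root [ 0.4599 -0.0117]
tipL [ 0.5785 -0.0374]
tipR [ 5.798e-01 -4.000e-04]
m [ 0.3183 -0.0439]
m [0.3264 0.0556]
m [0.5751 0.0371]
m [ 0.5682 -0.0628]
caseC [ 0.5201 -0.0991]
```

>>> drive_tool(
  targets=[
    [-1, 6, 7, -40, 0, 0, -1.3],
    [-1, 0, 0, -45, 0, 0, 0],
    [-1, 0, 0, -45, 0, 0, 0],
    [-1, 0, 0, -40, 0, 0, 0],
    [-1, 0, 0, -25, 0, 0, 0],
    [-1, 0, 0, -15, 0, 0, 0],
    [-1, 0, 0, 0, 0, 0, 0],
    [1, 0, 0, 0, 0, 0, 0],
    [1, 0, 0, 0, 0, 0, 0],
    [1, 0, 0, 0, 0, 0, 0],
    [1, 0, 0, 0, 0, 0, 0],
    [1, 0, 0, 0, 0, 0, 0],
  ],
)

```text
time_s: 3.55
eef_pos: [0.4463, -0.0116, 0.0091]
eef_rot: [[-0.998, 0.059, 0.001], [0.059, 0.998, -0.0], [-0.001, -0.0, -1.0]]
wrist_force: [0.2, -1.0, 0.5]
gripper_width: 0.617
finger_force: 0.0
```

>>> drive_tool(
  targets=[
    [1, 0, 0, 0, 0, 0, 0],
    [1, 0, 0, 0, 0, 0, 0],
  ],
)

```text
time_s: 3.75
eef_pos: [0.4461, -0.0114, 0.0087]
eef_rot: [[-0.998, 0.059, 0.0], [0.059, 0.998, -0.0], [-0.0, -0.0, -1.0]]
wrist_force: [-0.0, -0.0, -0.5]
gripper_width: 0.446
finger_force: 0.0
```

>>> drive_tool(
  targets=[
    [1, 0, 0, -3, 0, 0, 0],
    [1, 0, 0, 0, 0, 0, 0],
    [1, 0, 0, 0, 0, 0, 0],
    [1, 0, 0, 0, 0, 0, 0],
    [1, 0, 0, 0, 0, 0, 0],
    [1, 0, 0, 0, 0, 0, 0],
  ],
)

```text
time_s: 4.35
eef_pos: [0.446, -0.0114, 0.0056]
eef_rot: [[-0.998, 0.059, -0.0], [0.059, 0.998, 0.0], [0.0, -0.0, -1.0]]
wrist_force: [0.1, -0.4, -1.5]
gripper_width: 0.249
finger_force: 30.0
```

Run:
```python
from h import *
im=np.load("pics/w1.npy"); o=get_obs(); o["eef_pos"]=np.array([.4397,-.0185,.2184]); o["eef_rot"]=np.array([[-0.999, 0.036, -0.001], [0.036, 0.999, -0.0], [0.001, -0.001, -1.0]])
for X in [(.479,-.437,.057),(.5445,-.1126,.057),(.6627,-.1428,.057),(.5445,-.1126,0)]: print(proj("wrist",X,o))
# check side view too
for X in [(.479,-.437,.057),(.5445,-.1126,.057),(.6627,-.1428,.057),(.6154,-.463,.057)]: print(proj("side",X), proj("scene",X))
d=cv2.imread("pics/d0.png")
a=cv2.resize(d[140:215,230:320],(720,600),interpolation=cv2.INTER_CUBIC)
cv2.imwrite("pics/c3.png",a)
```

```text
[-49.19888221 237.60233427]
[207.00613308 281.47527373]
[194.32138484 360.96395802]
[216.81801729 261.58346754]
[305.91719818 152.67478541] [205.2539036  155.89442272]
[272.08058861 199.6177125 ] [263.8742962  204.62165955]
[241.3705285 189.9619853] [226.62623244 220.3751226 ]
[274.23269062 145.65928381] [167.91332659 170.40092693]
```

View pics/c3.png

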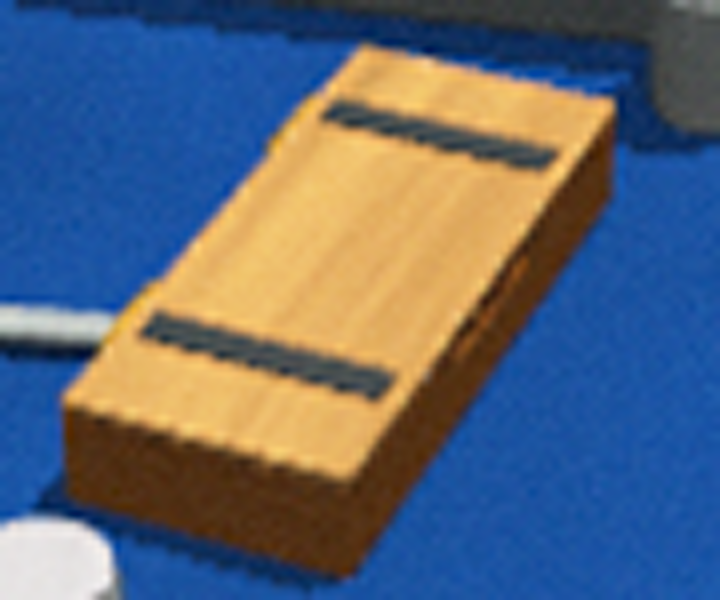

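>>> drive_tool(
  targets=[
    [1, 0, 0, 34, 0, 0, 0],
    [1, 0, 0, 40, 0, 0, 0],
    [1, 0, 0, 40, 0, 0, 0],
    [1, 0, -39, 0, 0, 0, -2],
    [1, 0, -39, 0, 0, 0, -2],
    [1, 0, -39, 0, 0, 0, -2],
    [1, 0, -39, 0, 0, 0, -2],
    [1, 0, -39, 0, 0, 0, 0],
    [1, 0, -39, 0, 0, 0, 0],
    [1, -28, 0, 0, 0, 0, 0],
    [1, -28, 0, 0, 0, 0, 0],
    [1, -28, 0, 0, 0, 0, 0],
  ],
)

```text
time_s: 5.55
eef_pos: [0.3605, -0.2455, 0.1193]
eef_rot: [[-0.98, 0.198, -0.001], [0.198, 0.98, 0.001], [0.001, 0.0, -1.0]]
wrist_force: [-0.0, -1.0, -1.8]
gripper_width: 0.255
finger_force: 30.0
```

>>> drive_tool(
  targets=[
    [1, 0, 0, -30, 0, 0, 0],
    [1, 0, 0, -30, 0, 0, 0],
    [1, 0, 0, -20, 0, 0, 0],
    [1, 0, 0, 0, 0, 0, 0],
    [1, 0, 0, 0, 0, 0, 0],
  ],
)

```text
time_s: 6.05
eef_pos: [0.3622, -0.2452, 0.0398]
eef_rot: [[-0.98, 0.197, -0.0], [0.197, 0.98, 0.0], [0.0, 0.0, -1.0]]
wrist_force: [0.3, -0.4, -1.1]
gripper_width: 0.257
finger_force: 30.0
```

Run:
```python
from h import *
o,im=snap("side","d1");o,im2=snap("scene","s1");o,im3=snap("wrist","w2"); print(o["time_s"],o["eef_pos"].round(4),o["eef_rot"].round(3).tolist(),o["wrist_force"],o["gripper_width"])
a=cv2.resize(im[130:230,220:370],(600,400),interpolation=cv2.INTER_CUBIC)
b=cv2.resize(im3[150:420,100:460],(267,200)) 
b=cv2.resize(im2[130:230,180:330],(300,200),interpolation=cv2.INTER_CUBIC)
c=np.zeros((600,600,3),np.uint8); c[:400]=a; c[400:,:300]=b; c[400:,300:]=cv2.resize(im3[100:380,70:490],(300,200))
cv2.imwrite("pics/c4.png",c[:,:,::-1])
p=o["eef_pos"]; R=o["eef_rot"]; u=-R[:,0]; T=p+.133*u+[0,0,.0114]; print("tip pred",T, proj("side",T),proj("scene",T))
```

```text
6.15 [ 0.3628 -0.2456  0.0406] [[-0.98, 0.197, 0.002], [0.197, 0.98, -0.001], [-0.002, -0.001, -1.0]] [-1.04443403  0.23028532 -0.92314337] 0.25675607167947023
tip pred [ 0.49321431 -0.27185775  0.05221215] [295.07037291 176.38720154] [237.23471947 177.36328679]
```

View pics/c4.png

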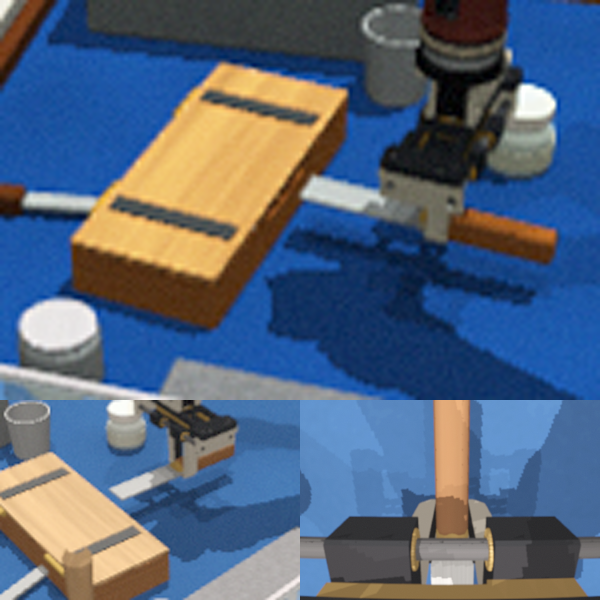

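The crop shows the blade level and in line with the pry slot. The tip is at about (306,188) in the side crop, within a pixel of the prediction.

>>> drive_tool(
  targets=[
    [1, 0, 0, -8, 0, 0, 0],
    [1, 0, 0, 0, 0, 0, 0],
    [1, 10, -2, 0, 0, 0, 0],
    [1, 10, -2, 0, 0, 0, 0],
    [1, 0, 0, 0, 0, 0, 0],
  ],
)

```text
time_s: 6.7
eef_pos: [0.3852, -0.2499, 0.032]
eef_rot: [[-0.98, 0.197, 0.004], [0.197, 0.98, -0.0], [-0.004, 0.0, -1.0]]
wrist_force: [0.3, -0.6, -1.6]
gripper_width: 0.258
finger_force: 30.0
```

>>> drive_tool(
  targets=[
    [1, 10, -2, 0, 0, 0, 0],
    [1, 10, -2, 0, 0, 0, 0],
    [1, 5, -1, 0, 0, 0, 0],
    [1, 0, 0, 0, 0, 0, 0],
  ],
)

```text
time_s: 7.1
eef_pos: [0.4084, -0.2545, 0.0317]
eef_rot: [[-0.98, 0.197, 0.001], [0.197, 0.98, -0.0], [-0.001, 0.0, -1.0]]
wrist_force: [-0.4, 0.6, -2.0]
gripper_width: 0.255
finger_force: 30.0
```

>>> drive_tool(
  targets=[
    [1, 0, 0, 4, 0, 0, 0],
    [1, 0, 0, 4, 0, 0, 0],
    [1, 0, 0, 4, 0, 0, 0],
    [1, 0, 0, 4, 0, 0, 0],
    [1, 1, 0, 5, 0, 0, 0],
    [1, 1, 0, 5, 0, 0, 0],
  ],
)

```text
time_s: 7.7
eef_pos: [0.408, -0.2544, 0.0578]
eef_rot: [[-0.98, 0.198, -0.002], [0.198, 0.98, 0.0], [0.002, -0.0, -1.0]]
wrist_force: [-0.9, -0.1, -3.4]
gripper_width: 0.26
finger_force: 30.0
```

Run:
```python
from h import *
o=get_obs(); im=snapshot("side");im2=snapshot("scene")
print(o["time_s"],o["eef_pos"].round(4),o["wrist_force"],o["moment"],o["gripper_width"])
c=np.hstack([cv2.resize(im[120:220,220:340],(480,400),interpolation=cv2.INTER_CUBIC),cv2.resize(im2[140:240,160:240],(320,400),interpolation=cv2.INTER_CUBIC)])
cv2.imwrite("pics/c5.png",c[:,:,::-1])
```

```text
7.7 [ 0.408  -0.2544  0.0578] [-0.94949246 -0.10052059 -3.43187924] [ 0.07023998  0.24669283 -0.05196618] 0.2604559104955595
```

View pics/c5.png

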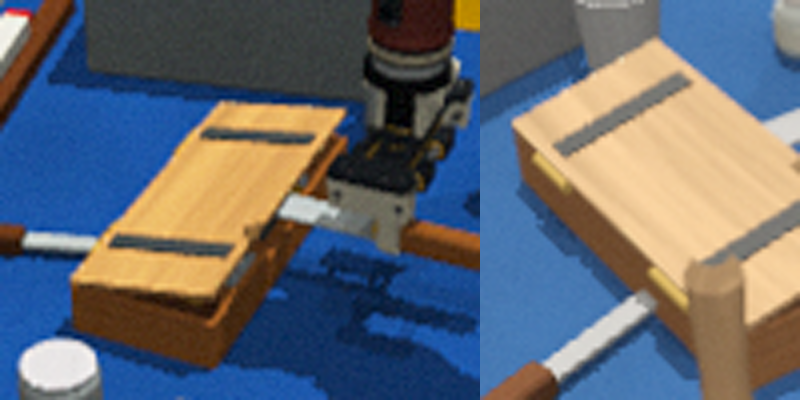

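The lid is rising on the blade, open about 10° in the side crop, and the blade has stayed level.

>>> drive_tool(
  targets=[
    [1, 2.5, -0.5, 9.5, 0, 0, 0],
    [1, 2.5, -0.5, 9.5, 0, 0, 0],
    [1, 4, -0.8, 9, 0, 0, 0],
    [1, 4, -0.8, 9, 0, 0, 0],
    [1, 5.5, -1, 8, 0, 0, 0],
    [1, 5.5, -1, 8, 0, 0, 0],
    [1, 7, -1.4, 7, 0, 0, 0],
    [1, 7, -1.4, 7, 0, 0, 0],
    [1, 8, -1.6, 5.5, 0, 0, 0],
    [1, 8, -1.6, 5.5, 0, 0, 0],
  ],
)

```text
time_s: 8.8
eef_pos: [0.4639, -0.2652, 0.1362]
eef_rot: [[-0.98, 0.197, 0.0], [0.197, 0.98, -0.0], [-0.0, -0.0, -1.0]]
wrist_force: [-2.1, -0.3, -2.0]
gripper_width: 0.256
finger_force: 30.0
```

>>> drive_tool(
  targets=[
    [1, 8.5, -1.7, 4, 0, 0, 0],
    [1, 8.5, -1.7, 4, 0, 0, 0],
    [1, 9.3, -1.9, 2.5, 0, 0, 0],
    [1, 9.3, -1.9, 2.5, 0, 0, 0],
    [1, 9.5, -1.9, 1, 0, 0, 0],
    [1, 9.5, -1.9, 1, 0, 0, 0],
    [1, 0, 0, 0, 0, 0, 0],
  ],
)

```text
time_s: 9.5
eef_pos: [0.5199, -0.276, 0.1508]
eef_rot: [[-0.98, 0.197, 0.003], [0.197, 0.98, 0.0], [-0.003, 0.001, -1.0]]
wrist_force: [0.1, -0.1, -1.4]
gripper_width: 0.254
finger_force: 30.0
```

Run:
```python
from h import *
o=get_obs(); im=snapshot("side");im2=snapshot("scene")
print(o["time_s"],o["eef_pos"].round(4),o["wrist_force"],o["moment"],o["gripper_width"])
d=o["eef_pos"][:2]-[.580,-.2886]; print("tip x,y case",d@[.9804,-.197]+.133,d@[.197,.9804])
c=np.hstack([cv2.resize(im[90:215,200:350],(480,400),interpolation=cv2.INTER_CUBIC),cv2.resize(im2[115:240,160:260],(320,400),interpolation=cv2.INTER_CUBIC)])
cv2.imwrite("pics/c6.png",c[:,:,::-1])
```

```text
9.5 [ 0.5199 -0.276   0.1508] [ 0.14542851 -0.12703305 -1.43293361] [ 0.06106933 -0.17647553  0.01031574] 0.2538677796102617
tip x,y case 0.07163129296399068 0.0005652124751258395
```

View pics/c6.png

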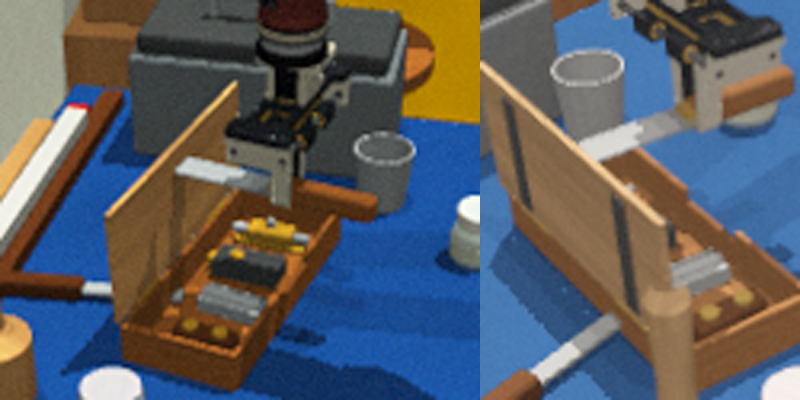

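The lid is upright, about 90° open. All four fittings are in the row: bolt, lock, hinge and button, running from -y to +y.

>>> drive_tool(
  targets=[
    [1, 9.5, -1.9, -1, 0, 0, 0],
    [1, 9.5, -1.9, -2, 0, 0, 0],
    [1, 9.5, -1.9, -3, 0, 0, 0],
    [1, 9.5, -1.9, -4, 0, 0, 0],
    [1, 0, 0, 0, 0, 0, 0],
    [1, -28, 5.5, 0, 0, 0, 0],
    [1, -28, 5.5, 0, 0, 0, 0],
    [1, -28, 5.5, 0, 0, 0, 0],
    [1, -28, 5.5, 0, 0, 0, 0],
    [1, 0, 40, 0, 0, 0, 2],
    [1, 0, 40, 0, 0, 0, 2],
    [1, 0, 40, 0, 0, 0, 2],
  ],
)

```text
time_s: 10.8
eef_pos: [0.4437, -0.1407, 0.1409]
eef_rot: [[-0.996, 0.094, 0.001], [0.094, 0.996, -0.0], [-0.001, 0.0, -1.0]]
wrist_force: [0.3, -0.2, -1.9]
gripper_width: 0.253
finger_force: 30.0
```

>>> drive_tool(
  targets=[
    [1, 0, 40, 0, 0, 0, 2],
    [1, 0, 40, 0, 0, 0, 0],
    [1, 0, 40, 0, 0, 0, 0],
    [1, 0, 0, 0, 0, 0, 0],
  ],
)

```text
time_s: 11.2
eef_pos: [0.4443, -0.0146, 0.1419]
eef_rot: [[-0.999, 0.047, 0.004], [0.048, 0.999, 0.004], [-0.003, 0.004, -1.0]]
wrist_force: [0.2, -0.7, -1.4]
gripper_width: 0.252
finger_force: 30.0
```

Run:
```python
from h import *
o,im=snap("side","d2");o2,im2=snap("scene","s2")
print(o["time_s"],o["eef_pos"].round(4),o["eef_rot"].round(3).tolist(),o["wrist_force"],o["gripper_width"])
p=o["eef_pos"]; R=o["eef_rot"]; u=-R[:,0]; T=p+.133*u+[0,0,.0114]; print("tip pred",T, proj("side",T),proj("scene",T))
c=np.hstack([cv2.resize(im[100:225,180:330],(480,400),interpolation=cv2.INTER_CUBIC),cv2.resize(im2[115:240,240:340],(320,400),interpolation=cv2.INTER_CUBIC)])
cv2.imwrite("pics/c7.png",c[:,:,::-1])
```

```text
11.2 [ 0.4443 -0.0146  0.1419] [[-0.999, 0.047, 0.004], [0.048, 0.999, 0.004], [-0.003, 0.004, -1.0]] [ 0.16526673 -0.74279102 -1.43158188] 0.25232710204052256
tip pred [ 0.5771901  -0.02089215  0.15370134] [255.01278385 191.84173504] [281.06893965 195.57567443]
```

View pics/c7.png

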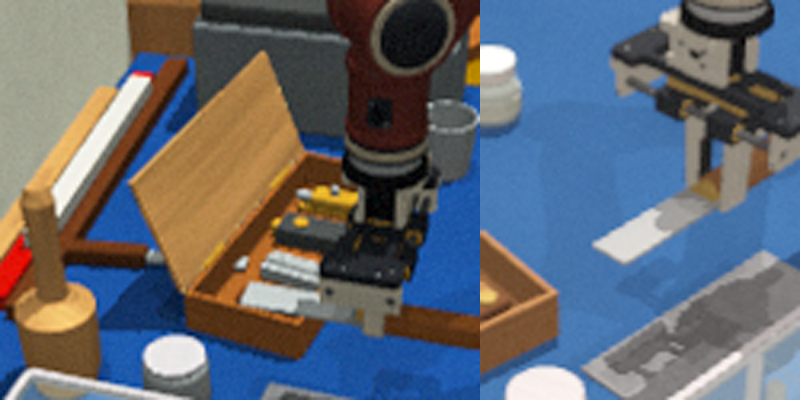

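The lid leans back well past upright, and the knife is level in the grip above its mat.

>>> drive_tool(
  targets=[
    [1, 2, 8, -40, 0, 0, 0],
    [1, 0, 0, -40, 0, 0, 0],
    [1, 0, 0, -35, 0, 0, 0],
    [1, 0, 0, -15, 0, 0, 0],
    [1, 0, 0, -6, 0, 0, 0],
    [1, 0, 0, 0, 0, 0, 0],
    [-0.2, 0, 0, 0, 0, 0, 0],
    [-0.2, 0, 0, 0, 0, 0, 0],
    [-0.2, 0, 0, 0, 0, 0, 0],
    [-0.2, 0, 0, 0, 0, 0, 0],
    [-0.2, 0, 0, 10, 0, 0, 0],
    [-0.2, 0, 0, 40, 0, 0, 0],
  ],
)

```text
time_s: 12.5
eef_pos: [0.4435, -0.0137, 0.0535]
eef_rot: [[-0.998, 0.058, -0.007], [0.058, 0.998, -0.0], [0.007, -0.001, -1.0]]
wrist_force: [0.5, -0.1, -0.7]
gripper_width: 0.6
finger_force: 0.0
```

>>> drive_tool(
  targets=[
    [-0.2, 0, 0, 45, 0, 0, 0],
    [-0.2, 0, 0, 45, 0, 0, -2],
    [-0.2, 0, 0, 45, 0, 0, -2],
    [-0.2, 17, -39, 8, 0, 0, -2],
    [-0.2, 17, -39, 8, 0, 0, -2],
    [-0.2, 17, -39, 8, 0, 0, 0],
    [-0.2, 17, -39, 8, 0, 0, 0],
    [-0.2, 17, -39, 8, 0, 0, 0],
    [-0.2, 17, -39, 8, 0, 0, 0],
    [-0.2, 17, -39, 8, 0, 0, 0],
    [-0.2, 0, 0, 0, 0, 0, 0],
    [-0.2, 0, 0, 0, 0, 0, 0],
  ],
)

```text
time_s: 13.7
eef_pos: [0.5641, -0.2869, 0.2456]
eef_rot: [[-0.98, 0.199, -0.0], [0.199, 0.98, 0.002], [0.001, 0.002, -1.0]]
wrist_force: [-0.0, 0.5, -0.8]
gripper_width: 0.6
finger_force: 0.0
```

Run:
```python
from h import *
o,im=snap("wrist","w3")
print(o["time_s"],o["eef_pos"].round(4),o["eef_rot"].round(3).tolist(),o["joints"].round(2))
o,im2=snap("side","d3")
```

```text
13.7 [ 0.5641 -0.2869  0.2456] [[-0.98, 0.199, -0.0], [0.199, 0.98, 0.002], [0.001, 0.002, -1.0]] [ 0.85  0.67 -0.77  1.42  0.47  1.24  1.41]
```

View pics/w3.png

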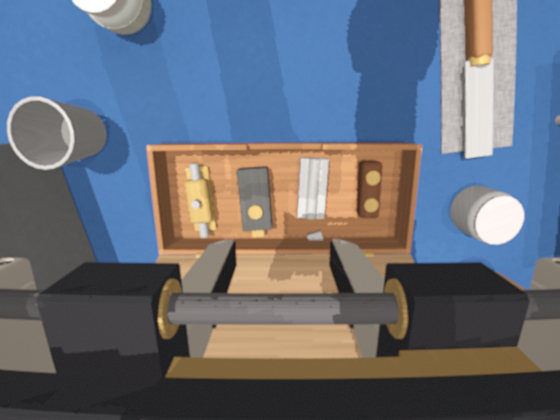

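The wrist view shows the bolt centred near (199,200), the lock near (255,199), the hinge near (313,188) and the button near (369,189), all roughly along the case's x.

Run:
```python
from h import *
im=np.load("pics/w3.npy"); o=get_obs()
hsv=cv2.cvtColor(im,cv2.COLOR_RGB2HSV).astype(int); H,S,V=hsv[...,0],hsv[...,1],hsv[...,2]
for n,(px,py) in dict(bolt=(199,212),lock=(253,185),hinge=(308,190),btn=(365,192),floor=(225,210),floor2=(285,210),fl3=(342,190),sh=(340,160)).items(): print(n,hsv[py,px],hsv[py+3,px+3])
def rep(n,m,box):
    x0,y0,x1,y1=box; k=np.zeros(m.shape,np.uint8); k[y0:y1,x0:x1]=m[y0:y1,x0:x1]
    k=cv2.morphologyEx(k,cv2.MORPH_CLOSE,np.ones((5,5),np.uint8)); k=cv2.morphologyEx(k,cv2.MORPH_OPEN,np.ones((3,3),np.uint8))
    c=max(cv2.findContours(k,0,2)[0],key=cv2.contourArea)
    P=np.array([onz("wrist",p[0],.030,o)[:2] for p in c.astype(float)],np.float32)
    r=cv2.minAreaRect(P*1000); b=cv2.boxPoints(r); e=max([b[1]-b[0],b[2]-b[1]],key=np.linalg.norm); e=e*np.sign(e[0])
    ctr=np.array(r[0])/1000; d=ctr-[.580,-.2886]
    print(n,ctr.round(4),np.round(r[1],1),"yaw",round(np.arctan2(e[1],e[0]),3),"case",(d@[.9804,-.197]).round(4),(d@[.197,.9804]).round(4))
rep("bolt",((H>18)&(H<32)&(S>140)),(175,155,222,242))
rep("lock",((S<110)&(V<110)),(228,158,285,238))
rep("hinge",((S<60)),(290,150,340,226))
rep("btn",((V<105)),(352,155,388,222))
mk=im[145:245,150:430].copy(); np.save("pics/mk.npy",mk)
```

```text
bolt [ 20 113 240] [ 20 113 241]
lock [ 26  15 122] [ 23  17 120]
hinge [ 19  10 196] [ 15   9 221]
btn [ 11 139 119] [ 11 137 128]
floor [ 14 122 216] [ 14 122 219]
floor2 [ 14 124 212] [ 13 131 181]
fl3 [ 14 121 221] [ 14 118 229]
sh [ 13 124 210] [ 14 117 234]Traceback (most recent call last):
  File "<stdin>", line 13, in <module>
  File "<stdin>", line 8, in rep
ValueError: max() iterable argument is empty
```

```bash
cat > seg.py <<'E'
from h import *
def rep(n,m,box,o,z=.030):
    x0,y0,x1,y1=box; k=np.zeros(m.shape,np.uint8); k[y0:y1,x0:x1]=m[y0:y1,x0:x1]
    k=cv2.morphologyEx(k,cv2.MORPH_CLOSE,np.ones((5,5),np.uint8)); k=cv2.morphologyEx(k,cv2.MORPH_OPEN,np.ones((3,3),np.uint8))
    c=max(cv2.findContours(k,0,2)[0],key=cv2.contourArea)
    P=np.array([onz("wrist",p[0],z,o)[:2] for p in c.astype(float)],np.float32)
    r=cv2.minAreaRect(P*1000); b=cv2.boxPoints(r); e=max([b[1]-b[0],b[2]-b[1]],key=np.linalg.norm); e=e*np.sign(e[0])
    ctr=np.array(r[0])/1000; d=ctr-[.580,-.2886]
    print(n,ctr.round(4),np.round(r[1],1),"yaw",round(np.arctan2(e[1],e[0]),3),"case",(d@[.9804,-.197]).round(4),(d@[.197,.9804]).round(4), "px",c[:,0].min(0),c[:,0].max(0))
    return k
E
python3 - <<'E'
from seg import *
im=np.load("pics/w3.npy"); o=get_obs()
hsv=cv2.cvtColor(im,cv2.COLOR_RGB2HSV).astype(int); H,S,V=hsv[...,0],hsv[...,1],hsv[...,2]
K=rep("bolt",((H>=17)&(H<32)&(S>70)),(175,155,222,242),o)
K=K|rep("lock",((S<60)&(V<160)),(228,158,285,238),o)
K=K|rep("hinge",((S<60)),(290,150,340,226),o)
K=K|rep("btn",(V<150)|((H>17)&(H<32)),(352,155,388,222),o)
v=im.copy(); v[K>0]=[255,0,255]
a=np.vstack([cv2.resize(x[145:245,150:430],(784,280),interpolation=cv2.INTER_CUBIC) for x in (im,v)])
cv2.imwrite("pics/c8.png",a[:,:,::-1])
E
```

```text
bolt [ 0.5609 -0.3932] [34.5 87. ] yaw -0.117 case 0.0019 -0.1063 px [184 166] [216 230]
lock [ 0.5751 -0.3219] [39.1 83.5] yaw -0.133 case 0.0018 -0.0336 px [237 167] [271 230]
hinge [ 0.5755 -0.2452] [37.3 80.2] yaw -0.24 case -0.0129 0.0416 px [297 157] [328 218]
btn [ 0.5912 -0.1733] [31.6 77.8] yaw -0.161 case -0.0118 0.1153 px [356 160] [381 218]
```

View pics/c8.png

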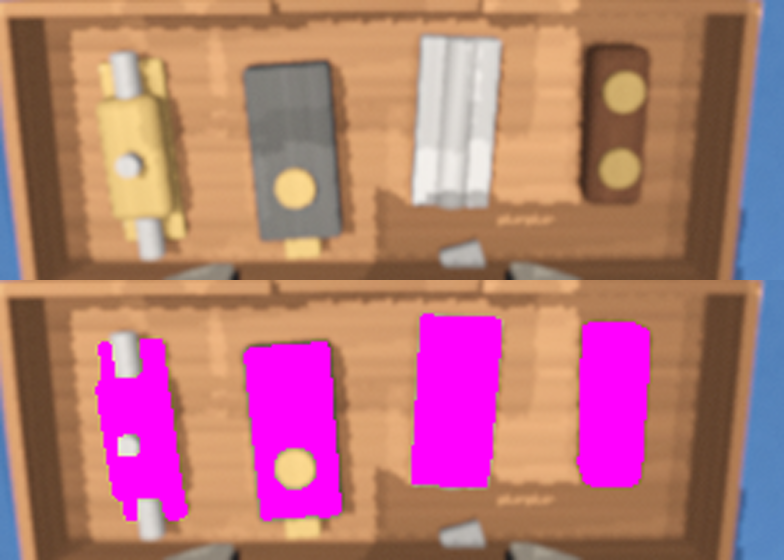

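The crop shows clean masks on lock, hinge and button, with sizes that match those given. On the bolt, the rods at (125,55) and (151,258) give its axis.

Run:
```python
from h import *
o=get_obs(); f=lambda x,y:(150+x/2.8-.3,145+y/2.8-.3)
a=onz("wrist",f(125,55),.022,o);b=onz("wrist",f(151,258),.022,o); print("rods",a,b,(a+b)/2,np.linalg.norm(a-b),np.arctan2(-(a-b)[1],-(a-b)[0]))
q=[onz("wrist",f(*p),.030,o)[:2] for p in((98,98),(163,95),(175,215),(112,220))]; print("housing",np.mean(q,0),[np.linalg.norm(q[i]-q[(i+1)%4]).round(3) for i in range(4)])
q=[onz("wrist",f(*p),.012,o)[:2] for p in((100,62),(165,58),(187,236),(122,241))]; print("plate",np.mean(q,0),[np.linalg.norm(q[i]-q[(i+1)%4]).round(3) for i in range(4)])
```

```text
rods [ 0.51570849 -0.38987973  0.022     ] [ 0.61506338 -0.40394323  0.022     ] [ 0.56538593 -0.39691148  0.022     ] 0.10034528168866812 -0.1406140552185652
housing [ 0.56310111 -0.39467723] [np.float64(0.03), np.float64(0.058), np.float64(0.031), np.float64(0.059)]
plate [ 0.56381428 -0.39651385] [np.float64(0.031), np.float64(0.09), np.float64(0.033), np.float64(0.09)]
```

>>> drive_tool(
  targets=[
    [-0.2, 11, -35, -20, 0, 0, 3.8],
    [-0.2, 0, 0, -45, 0, 0, 0],
    [-0.2, 0, 0, -45, 0, 0, 0],
    [-0.2, 0, 0, -45, 0, 0, 0],
    [-0.2, 0, 0, -40, 0, 0, 0],
    [-0.2, 0, 0, -25, 0, 0, 0],
    [-0.2, 0, 0, -16, 0, 0, 0],
    [-0.2, 0, 0, 0, 0, 0, 0],
    [1, 0, 0, 0, 0, 0, 0],
    [1, 0, 0, 0, 0, 0, 0],
    [1, 0, 0, 0, 0, 0, 0],
    [1, 0, 0, 0, 0, 0, 0],
  ],
)

```text
time_s: 15.0
eef_pos: [0.5761, -0.3229, 0.011]
eef_rot: [[-0.991, 0.132, 0.001], [0.132, 0.991, -0.002], [-0.002, -0.002, -1.0]]
wrist_force: [-0.7, -3.1, 3.6]
gripper_width: 0.429
finger_force: 30.0
```

>>> drive_tool(
  targets=[
    [1, 0, 0, 30, 0, 0, 0],
    [1, 0, 0, 45, 0, 0, 0],
    [1, 0, 0, 45, 0, 0, 0],
    [1, 0, 0, 45, 0, 0, 0],
    [1, -8, 45, 0, 0, 0, 0.6],
    [1, -8, 45, 0, 0, 0, 0.6],
    [1, -8, 45, 0, 0, 0, 0.6],
    [1, -8, 45, 0, 0, 0, 0.6],
    [1, -9, 45, 0, 0, 0, 0.6],
    [1, -9, 45, 0, 0, 0, 0.6],
    [1, -9, 45, 0, 0, 0, 0],
    [1, -9, 45, 0, 0, 0, 0],
  ],
)

```text
time_s: 16.2
eef_pos: [0.5058, 0.0404, 0.1742]
eef_rot: [[-0.998, 0.069, -0.002], [0.069, 0.998, 0.0], [0.002, 0.0, -1.0]]
wrist_force: [0.3, 1.2, -3.7]
gripper_width: 0.428
finger_force: 30.0
```

>>> drive_tool(
  targets=[
    [1, -9, 45, 0, 0, 0, 0],
    [1, -9, 45, 0, 0, 0, 0],
    [1, -9, 45, 0, 0, 0, 0],
    [1, -9, 45, 0, 0, 0, 0],
    [1, -9, 45, 0, 0, 0, 0],
    [1, -9, 40, 0, 0, 0, 0],
    [1, 0, 0, 0, 0, 0, 0],
    [1, 0, 0, 0, 0, 0, 0],
  ],
)

```text
time_s: 17.0
eef_pos: [0.4516, 0.3045, 0.174]
eef_rot: [[-0.998, 0.065, -0.002], [0.065, 0.998, -0.001], [0.002, -0.001, -1.0]]
wrist_force: [0.3, -1.9, -4.3]
gripper_width: 0.428
finger_force: 30.0
```

Run:
```python
from h import *
o,im=snap("wrist","w4")
print(o["time_s"],o["eef_pos"].round(4),o["eef_rot"].round(3).tolist(),o["joints"].round(2),o["gripper_width"],o["finger_force"])
```

```text
17.0 [0.4516 0.3045 0.174 ] [[-0.998, 0.065, -0.002], [0.065, 0.998, -0.001], [0.002, -0.001, -1.0]] [-0.16  0.6  -0.76  1.77  0.49  0.97  0.39] 0.4279904887780936 29.9959534406662
```

View pics/w4.png

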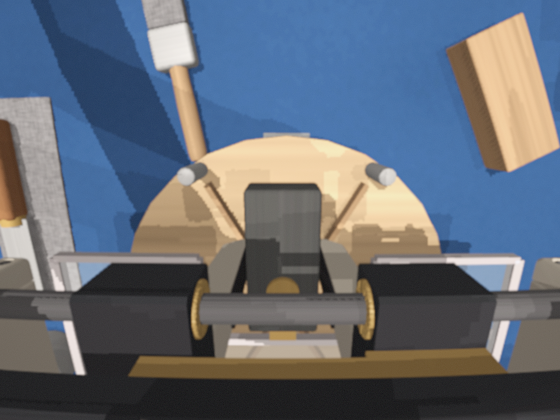

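The wrist view shows the lock held centrally over the front bay, with the post tops at about (187,176) and (386,176).

Run:
```python
from h import *
o=get_obs()
a=onz("wrist",(187,176),.092,o)[:2];b=onz("wrist",(386,176),.092,o)[:2]; d=b-a; L=np.linalg.norm(d); f=np.array([-d[1],d[0]])/L; m=(a+b)/2
print(a,b,L,f,"axis",m-.1472*f,"gate",m-.0372*f)
```

```text
[0.4141557  0.22657736] [0.42528367 0.39303987] 0.16683404930779117 [-0.99777302  0.06670082] axis [0.56659187 0.29999025] gate [0.45683684 0.30732734]
```

Run:
```python
import numpy as np
ax=np.array([.565,.2985]);phi=np.pi-.067
P=[ax+.17*np.array([np.cos(phi+t),np.sin(phi+t)]) for t in np.deg2rad(np.arange(-30,31,6))]
print(np.round(P[0],4),np.round(P[-1],4)); print(np.round(np.diff(P,axis=0)*1000,1).tolist())
```

```text
[0.4238 0.3932] [0.4124 0.2235]
[[-9.1, -15.3], [-7.5, -16.1], [-5.7, -16.8], [-4.0, -17.3], [-2.1, -17.7], [-0.3, -17.8], [1.6, -17.7], [3.4, -17.5], [5.3, -17.0], [7.0, -16.4]]
```

>>> drive_tool(
  targets=[
    [1, 2, 2, -40, 0, 0, 0],
    [1, 0, 0, -40, 0, 0, 0],
    [1, 0, 0, -26, 0, 0, 0],
    [1, 0, 0, -12, 0, 0, 0],
    [1, 0, 0, -7, 0, 0, 0],
    [1, 0, 0, -1, 0, 0, 0],
    [1, 0, 0, 0, 0, 0, 0],
  ],
)

```text
time_s: 17.75
eef_pos: [0.4564, 0.3058, 0.0497]
eef_rot: [[-0.998, 0.07, 0.002], [0.07, 0.998, 0.001], [-0.002, 0.001, -1.0]]
wrist_force: [-0.2, 0.4, -3.1]
gripper_width: 0.425
finger_force: 30.0
```

>>> drive_tool(
  targets=[
    [1, 0, 0, -2, 0, 0, 0],
    [0.0, 0, 0, 0, 0, 0, 0],
    [-0.2, 0, 0, 0, 0, 0, 0],
    [-0.2, 0, 0, 0, 0, 0, 0],
    [-0.2, 0, 0, 20, 0, 0, 0],
    [-0.2, 0, 0, 35, 0, 0, 0],
    [0.1, 0, 0, 32, 0, 0, 0],
    [0.1, -16, 44, 0, 0, 0, 0],
    [0.1, -16, 44, 0, 0, 0, 0],
    [0.1, 0, 0, 0, 0, 0, 0],
  ],
)

```text
time_s: 18.75
eef_pos: [0.4186, 0.4019, 0.1358]
eef_rot: [[-0.998, 0.058, -0.001], [0.058, 0.998, 0.01], [0.002, 0.009, -1.0]]
wrist_force: [-0.4, -0.0, -0.2]
gripper_width: 0.451
finger_force: 0.0
```

>>> drive_tool(
  targets=[
    [0.1, 0, 0, 0, 0, 0, 0],
    [0.1, 0, 0, 0, 0, 0, 0],
  ],
)

```text
time_s: 18.95
eef_pos: [0.4243, 0.3921, 0.1334]
eef_rot: [[-0.998, 0.071, 0.0], [0.071, 0.998, -0.002], [-0.001, -0.002, -1.0]]
wrist_force: [-0.4, 0.2, -0.3]
gripper_width: 0.451
finger_force: 0.0
```

>>> drive_tool(
  targets=[
    [0.1, 0, 0, -25, 0, 0, 0],
    [0.1, 0, 0, -30, 0, 0, 0],
    [0.1, 0, 0, -10, 0, 0, 0],
    [0.1, 0, 0, 0, 0, 0, 0],
    [0.1, -4.6, -7.7, 0, 0, 0, 0],
    [0.1, -4.5, -7.6, 0, 0, 0, 0],
    [0.1, -3.8, -8, 0, 0, 0, 0],
    [0.1, -3.7, -8.1, 0, 0, 0, 0],
    [0.1, -2.9, -8.4, 0, 0, 0, 0],
    [0.1, -2.8, -8.4, 0, 0, 0, 0],
    [0.1, -2, -8.6, 0, 0, 0, 0],
    [0.1, -2, -8.7, 0, 0, 0, 0],
  ],
)

```text
time_s: 20.15
eef_pos: [0.3949, 0.3316, 0.0701]
eef_rot: [[-0.998, 0.065, -0.001], [0.065, 0.998, 0.008], [0.001, 0.008, -1.0]]
wrist_force: [-3.3, 5.3, 1.0]
gripper_width: 0.453
finger_force: 2.8
```

>>> drive_tool(
  targets=[
    [0.1, -1, -9, 0, 0, 0, 0],
    [0.1, -1, -9, 0, 0, 0, 0],
    [0.1, 0, -9, 0, 0, 0, 0],
    [0.1, 0, -9, 0, 0, 0, 0],
    [0.1, 1.6, -17.7, 0, 0, 0, 0],
    [0.1, 3.4, -17.5, 0, 0, 0, 0],
    [0.1, 5.3, -17, 0, 0, 0, 0],
    [0.1, 7, -16.4, 0, 0, 0, 0],
    [0.1, 0, 0, 0, 0, 0, 0],
    [0.1, 0, 0, 0, 0, 0, 0],
    [0.1, 0, 0, 0, 0, 0, 0],
  ],
)

```text
time_s: 21.25
eef_pos: [0.4124, 0.2237, 0.0687]
eef_rot: [[-0.998, 0.069, -0.0], [0.069, 0.998, 0.0], [0.0, 0.0, -1.0]]
wrist_force: [-0.6, 0.2, -0.0]
gripper_width: 0.451
finger_force: 0.0
```

Run:
```python
from h import *
o,im=snap("side","d4"); print(o["time_s"],o["eef_pos"].round(4),o["wrist_force"])
v=cv2.resize(im[205:360,150:330],(697,600),interpolation=cv2.INTER_CUBIC); cv2.imwrite("pics/c9.png",v[:,:,::-1])
```

```text
21.25 [0.4124 0.2237 0.0687] [-0.55342091  0.16037395 -0.02755053]
```

View pics/c9.png

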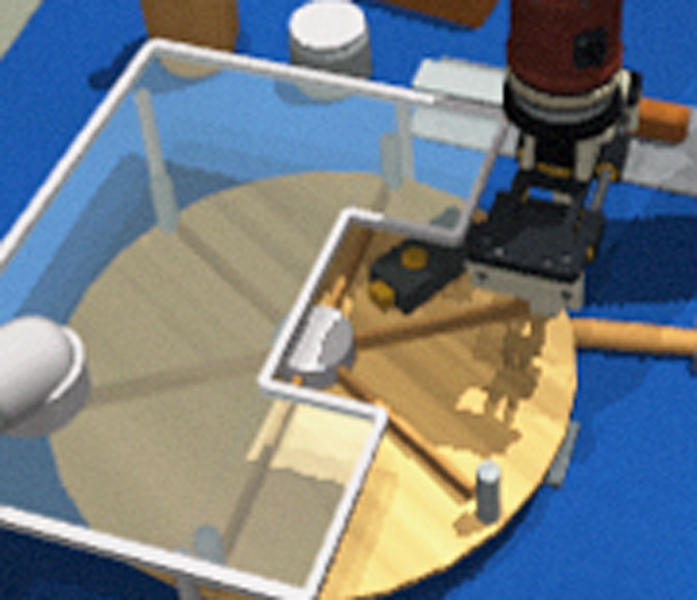

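The deck has turned one click: the lock sits in the bay to the side and an empty bay is in the window.

>>> drive_tool(
  targets=[
    [0.1, 0, 0, 40, 0, 0, 0],
    [0.1, 0, 0, 45, 0, 0, 0],
    [-0.2, 0, 0, 45, 0, 0, 0],
    [-0.2, 16, -47, 0, 0, 0, -1],
    [-0.2, 16, -47, 0, 0, 0, -1],
    [-0.2, 16, -47, 0, 0, 0, -1],
    [-0.2, 16, -47, 0, 0, 0, -1],
    [-0.2, 16, -47, 0, 0, 0, -1],
    [-0.2, 16, -47, 0, 0, 0, -1],
    [-0.2, 16, -47, 0, 0, 0, -1],
    [-0.2, 17, -47, 0, 0, 0, -1],
    [-0.2, 17, -47, 0, 0, 0, -1],
  ],
)

```text
time_s: 22.5
eef_pos: [0.5592, -0.2008, 0.1987]
eef_rot: [[-0.975, 0.224, -0.0], [0.224, 0.975, 0.0], [0.0, 0.0, -1.0]]
wrist_force: [1.6, 0.3, 0.0]
gripper_width: 0.599
finger_force: 0.0
```

>>> drive_tool(
  targets=[
    [-0.2, 17, -46, 0, 0, 0, -0.8],
    [-0.2, 0, 0, -20, 0, 0, 0],
    [-0.2, 0, 0, 0, 0, 0, 0],
    [-0.2, 0, 0, 0, 0, 0, 0],
  ],
)

```text
time_s: 22.9
eef_pos: [0.5756, -0.2434, 0.1785]
eef_rot: [[-0.972, 0.235, -0.001], [0.235, 0.972, 0.002], [0.002, 0.001, -1.0]]
wrist_force: [-0.6, 0.6, -0.0]
gripper_width: 0.602
finger_force: 0.0
```

Run:
```python
from seg import *
o,im=snap("wrist","w5"); print(o["time_s"],o["eef_pos"].round(4),o["eef_rot"].round(3).tolist())
c=proj("wrist",(.5755,-.2452,.03),o); print(c)
hsv=cv2.cvtColor(im,cv2.COLOR_RGB2HSV).astype(int); S=hsv[...,1]
x,y=int(c[0]),int(c[1]); rep("hinge",(S<60),(x-40,y-60,x+40,min(y+60,280)),o)
```

```text
22.9 [ 0.5756 -0.2434  0.1785] [[-0.972, 0.235, -0.001], [0.235, 0.972, 0.002], [0.002, 0.001, -1.0]]
[278.90598489 197.83560873]
hinge [ 0.576  -0.2466] [36.1 81. ] yaw -0.254 case -0.0122 0.0404 px [261 161] [295 234]
```

>>> drive_tool(
  targets=[
    [-0.2, 0, -2.5, -40, 0, 0, -1],
    [-0.2, 0, 0, -45, 0, 0, 0],
    [-0.2, 0, 0, -45, 0, 0, 0],
    [-0.2, 0, 0, -28, 0, 0, 0],
    [-0.2, 0, 0, -12, 0, 0, 0],
    [-0.2, 0, 0, 0, 0, 0, 0],
    [-0.2, 0, 0, 0, 0, 0, 0],
  ],
)

```text
time_s: 23.65
eef_pos: [0.5773, -0.2477, 0.0107]
eef_rot: [[-0.967, 0.254, 0.003], [0.254, 0.967, -0.001], [-0.003, 0.0, -1.0]]
wrist_force: [0.3, -0.1, -0.1]
gripper_width: 0.598
finger_force: 0.0
```

Lower a little, grip, then lift and carry.

>>> drive_tool(
  targets=[
    [-0.2, 0, 0, -2.5, 0, 0, 0],
    [1, 0, 0, 0, 0, 0, 0],
    [1, 0, 0, 0, 0, 0, 0],
    [1, 0, 0, 0, 0, 0, 0],
    [1, 0, 0, 0, 0, 0, 0],
    [1, 0, 0, 0, 0, 0, 0],
    [1, 0, 0, 20, 0, 0, 0],
    [1, 0, 0, 20, 0, 0, 0],
    [1, 0, 0, 40, 0, 0, 0],
    [1, 0, 0, 45, 0, 0, 0],
    [1, 0, 0, 45, 0, 0, 0],
    [1, 0, 0, 0, 0, 0, 0],
  ],
)

```text
time_s: 24.85
eef_pos: [0.5797, -0.2481, 0.1826]
eef_rot: [[-0.967, 0.255, 0.012], [0.255, 0.967, -0.003], [-0.013, 0.0, -1.0]]
wrist_force: [1.5, -0.2, -2.3]
gripper_width: 0.386
finger_force: 30.0
```

>>> drive_tool(
  targets=[
    [1, -10, 46, 0, 0, 0, 0.9],
    [1, -10, 46, 0, 0, 0, 0.9],
    [1, -10, 46, 0, 0, 0, 0.9],
    [1, -10, 46, 0, 0, 0, 0.9],
    [1, -10, 46, 0, 0, 0, 0.9],
    [1, -10, 46, 0, 0, 0, 0.9],
    [1, -10, 46, 0, 0, 0, 0.9],
    [1, -10, 46, 0, 0, 0, 0.9],
    [1, -10, 46, 0, 0, 0, 0.9],
    [1, -10, 46, 0, 0, 0, 0.9],
    [1, -11, 46, 0, 0, 0, 0.9],
    [1, -11, 46, 0, 0, 0, 0.9],
  ],
)

```text
time_s: 26.05
eef_pos: [0.4523, 0.3045, 0.1746]
eef_rot: [[-0.998, 0.069, -0.002], [0.069, 0.998, -0.002], [0.002, -0.002, -1.0]]
wrist_force: [0.9, -0.5, -2.8]
gripper_width: 0.385
finger_force: 30.0
```

>>> drive_tool(
  targets=[
    [1, 0, 0, 0, 0, 0, 0],
    [1, 0, 0, 0, 0, 0, 0],
    [1, 0, 0, 0, 0, 0, 0],
  ],
)

```text
time_s: 26.35
eef_pos: [0.4537, 0.3017, 0.1748]
eef_rot: [[-0.997, 0.071, -0.002], [0.071, 0.997, -0.003], [0.001, -0.003, -1.0]]
wrist_force: [-0.7, -0.2, -3.3]
gripper_width: 0.386
finger_force: 30.0
```

>>> drive_tool(
  targets=[
    [1, 1, 4, -40, 0, 0, 0],
    [1, 0, 0, -40, 0, 0, 0],
    [1, 0, 0, -28, 0, 0, 0],
    [1, 0, 0, -14, 0, 0, 0],
    [1, 0, 0, -6, 0, 0, 0],
    [1, 0, 0, -1.5, 0, 0, 0],
    [1, 0, 0, 0, 0, 0, 0],
    [0, 0, 0, 0, 0, 0, 0],
    [-0.2, 0, 0, 0, 0, 0, 0],
    [-0.2, 0, 0, 0, 0, 0, 0],
  ],
)

```text
time_s: 27.35
eef_pos: [0.4552, 0.3084, 0.0477]
eef_rot: [[-0.998, 0.069, 0.002], [0.069, 0.998, 0.001], [-0.002, 0.001, -1.0]]
wrist_force: [0.5, -0.6, 0.2]
gripper_width: 0.575
finger_force: 0.0
```

>>> drive_tool(
  targets=[
    [-0.2, 0, 0, 20, 0, 0, 0],
    [-0.2, 0, 0, 35, 0, 0, 0],
    [0.1, 0, 0, 32, 0, 0, 0],
    [0.1, -16, 43, 0, 0, 0, 0],
    [0.1, -16, 43, 0, 0, 0, 0],
    [0.1, 0, 0, 0, 0, 0, 0],
    [0.1, 0, 0, 0, 0, 0, 0],
    [0.1, 0, 0, 0, 0, 0, 0],
  ],
)

```text
time_s: 28.15
eef_pos: [0.4233, 0.3924, 0.1334]
eef_rot: [[-0.998, 0.071, 0.0], [0.071, 0.998, -0.002], [-0.001, -0.002, -1.0]]
wrist_force: [0.6, 0.0, -0.0]
gripper_width: 0.446
finger_force: 0.0
```

```bash
cat > chk.py <<'E'
from h import *
# silver/dark blobs: report pixel sample
import sys
o,im=snap("wrist",sys.argv[1]); print(o["time_s"],o["eef_pos"].round(4))
hsv=cv2.cvtColor(im,cv2.COLOR_RGB2HSV).astype(int); H,S,V=hsv[...,0],hsv[...,1],hsv[...,2]
ax=np.array([.565,.2985]);g=ax+.11*np.array([-.9978,.067])
def blob(n,m,z,box=(0,0,560,255)):
    k=np.zeros(m.shape,np.uint8);x0,y0,x1,y1=box;k[y0:y1,x0:x1]=m[y0:y1,x0:x1]
    k=cv2.morphologyEx(k,cv2.MORPH_OPEN,np.ones((3,3),np.uint8))
    for c in cv2.findContours(k,0,2)[0]:
        if cv2.contourArea(c)<150: continue
        P=np.array([onz("wrist",p[0],z,o)[:2] for p in c.astype(float)],np.float32); r=cv2.minAreaRect(P*1000)
        print(n,np.round(r[0],0),np.round(r[1],0),"toaxis",round(np.linalg.norm(np.array(r[0])/1000-ax),3),c[:,0].min(0),c[:,0].max(0))
blob("grey",(S<50)&(V>60),.066)
E
python3 chk.py w6
```

```text
28.15 [0.4233 0.3924 0.1334]
grey [451. 436.] [24. 13.] toaxis 0.179 [321 240] [349 254]
grey [445. 348.] [23. 13.] toaxis 0.13 [217 240] [243 254]
grey [431. 315.] [39. 37.] toaxis 0.135 [165 212] [212 254]
grey [427. 396.] [16. 27.] toaxis 0.169 [275 207] [295 238]
grey [415. 223.] [16. 52.] toaxis 0.168 [ 53 207] [104 239]
grey [382. 332.] [40.  8.] toaxis 0.186 [174 169] [225 179]
grey [282. 239.] [79. 41.] toaxis 0.289 [23  0] [ 99 106]
```

>>> drive_tool(
  targets=[
    [0.1, 0, 0, -25, 0, 0, 0],
    [0.1, 0, 0, -30, 0, 0, 0],
    [0.1, 0, 0, -10, 0, 0, 0],
    [0.1, 0, 0, 0, 0, 0, 0],
    [0.1, -4.6, -7.7, 0, 0, 0, 0],
    [0.1, -4.5, -7.6, 0, 0, 0, 0],
    [0.1, -3.8, -8, 0, 0, 0, 0],
    [0.1, -3.7, -8.1, 0, 0, 0, 0],
    [0.1, -2.9, -8.4, 0, 0, 0, 0],
    [0.1, -2.8, -8.4, 0, 0, 0, 0],
    [0.1, -2, -8.6, 0, 0, 0, 0],
    [0.1, -2, -8.7, 0, 0, 0, 0],
  ],
)

```text
time_s: 29.4
eef_pos: [0.3914, 0.3329, 0.0699]
eef_rot: [[-0.998, 0.063, -0.004], [0.063, 0.998, 0.009], [0.005, 0.009, -1.0]]
wrist_force: [-8.7, 7.2, 1.0]
gripper_width: 0.453
finger_force: 4.5
```

>>> drive_tool(
  targets=[
    [0.1, -1, -9, 0, 0, 0, 0],
    [0.1, -1, -9, 0, 0, 0, 0],
    [0.1, 0, -9, 0, 0, 0, 0],
    [0.1, 0, -9, 0, 0, 0, 0],
    [0.1, 1.6, -17.7, 0, 0, 0, 0],
    [0.1, 3.4, -17.5, 0, 0, 0, 0],
    [0.1, 5.3, -17, 0, 0, 0, 0],
    [0.1, 7, -16.4, 0, 0, 0, 0],
    [0.1, 0, 0, 0, 0, 0, 0],
    [0.1, 0, 0, 0, 0, 0, 0],
    [0.1, 0, 0, 0, 0, 0, 0],
  ],
)

```text
time_s: 30.5
eef_pos: [0.4115, 0.2241, 0.0688]
eef_rot: [[-0.998, 0.069, 0.0], [0.069, 0.998, 0.0], [-0.0, 0.0, -1.0]]
wrist_force: [0.1, -0.2, 0.3]
gripper_width: 0.452
finger_force: 0.0
```

>>> drive_tool(
  targets=[
    [0.1, 0, 0, 40, 0, 0, 0],
    [0.1, 0, 0, 45, 0, 0, 0],
    [-0.2, 0, 0, 45, 0, 0, 0],
    [-0.2, 0, 0, 0, 0, 0, 0],
  ],
)

```text
time_s: 30.9
eef_pos: [0.4137, 0.2276, 0.2039]
eef_rot: [[-0.998, 0.068, 0.01], [0.068, 0.998, 0.006], [-0.01, 0.007, -1.0]]
wrist_force: [0.7, 0.2, 0.3]
gripper_width: 0.573
finger_force: 0.0
```

```bash
python3 chk.py w7
```

```text
30.9 [0.4137 0.2276 0.2039]
grey [468. 199.] [29. 13.] toaxis 0.139 [244 243] [270 254]
grey [465. 158.] [33. 15.] toaxis 0.173 [205 241] [234 254]
grey [473. 294.] [32. 17.] toaxis 0.092 [330 240] [358 254]
grey [416. 227.] [16. 24.] toaxis 0.165 [272 189] [287 211]
grey [427. 400.] [44. 16.] toaxis 0.172 [425 188] [460 210]
grey [380. 301.] [42.  7.] toaxis 0.185 [329 158] [370 165]
grey [395.  40.] [ 84. 140.] toaxis 0.31 [ 52 124] [146 254]
grey [272. 206.] [91. 37.] toaxis 0.307 [220   0] [273 104]
```

>>> drive_tool(
  targets=[
    [-0.2, 11, -45, 0, 0, 0, -0.5],
    [-0.2, 11, -45, 0, 0, 0, -0.5],
    [-0.2, 11, -45, 0, 0, 0, -0.5],
    [-0.2, 11, -45, 0, 0, 0, -0.5],
    [-0.2, 11, -45, 0, 0, 0, -0.5],
    [-0.2, 11, -45, 0, 0, 0, -0.5],
    [-0.2, 11, -45, 0, 0, 0, 0],
    [-0.2, 11, -45, 0, 0, 0, 0],
    [-0.2, 11, -45, 0, 0, 0, 0],
    [-0.2, 11, -45, 0, 0, 0, 0],
    [-0.2, 11, -45, 0, 0, 0, 0],
    [-0.2, 11, -45, 0, 0, 0, 0],
  ],
)

```text
time_s: 32.15
eef_pos: [0.5432, -0.3173, 0.1965]
eef_rot: [[-0.993, 0.12, -0.003], [0.12, 0.993, 0.001], [0.003, 0.001, -1.0]]
wrist_force: [1.3, -0.1, -1.0]
gripper_width: 0.596
finger_force: 0.0
```

>>> drive_tool(
  targets=[
    [-0.2, 11, -45, 0, 0, 0, 0],
    [-0.2, 10, -35, 0, 0, 0, 0],
    [-0.2, 0, 0, 0, 0, 0, 0],
    [-0.2, 0, 0, 0, 0, 0, 0],
  ],
)

```text
time_s: 32.55
eef_pos: [0.5641, -0.3955, 0.1959]
eef_rot: [[-0.993, 0.121, -0.003], [0.121, 0.993, 0.003], [0.004, 0.002, -1.0]]
wrist_force: [-0.5, 0.7, 0.6]
gripper_width: 0.601
finger_force: 0.0
```

Run:
```python
from seg import *
o,im=snap("wrist","w8"); print(o["time_s"],o["eef_pos"].round(4),o["eef_rot"].round(3).tolist())
c=proj("wrist",(.5635,-.3955,.03),o); print(c)
hsv=cv2.cvtColor(im,cv2.COLOR_RGB2HSV).astype(int); H,S,V=hsv[...,0],hsv[...,1],hsv[...,2]
x,y=int(c[0]),int(c[1]); rep("bolt",(H>=17)&(H<32)&(S>70),(x-35,y-60,x+35,y+60),o)
m=((H>=17)&(H<32)&(S>70)); 
for yy in range(y-45,y+50,8):
    xs=np.nonzero(m[yy,x-35:x+35])[0]+x-35
    if len(xs): print(yy,xs.min(),xs.max(),end=" | ")
```

```text
32.55 [ 0.5641 -0.3955  0.1959] [[-0.993, 0.121, -0.003], [0.121, 0.993, 0.003], [0.004, 0.002, -1.0]]
[280.48633825 193.74365071]
bolt [ 0.5595 -0.3989] [29.2 84.1] yaw -0.114 case 0.0016 -0.1121 px [264 153] [290 226]
156 264 290 | 164 265 290 | 172 264 290 | 180 264 290 | 188 265 290 | 196 265 290 | 204 265 290 | 212 265 290 | 220 265 290 |
```

Run:
```python
from h import *
o=get_obs()
print(onz("wrist",(277.5,153),.012,o),onz("wrist",(277.5,226.5),.012,o),onz("wrist",(277.5,190),.03,o))
```

```text
[ 0.51979836 -0.3922691   0.012     ] [ 0.60848935 -0.40316531  0.012     ] [ 0.55956868 -0.39690533  0.03      ]
```

>>> drive_tool(
  targets=[
    [-0.2, 0, -2, -40, 0, 0, 0],
    [-0.2, 0, 0, -45, 0, 0, 0],
    [-0.2, 0, 0, -45, 0, 0, 0],
    [-0.2, 0, 0, -38, 0, 0, 0],
    [-0.2, 0, 0, -15, 0, 0, 0],
    [-0.2, 0, 0, -4, 0, 0, 0],
    [-0.2, 0, 0, 0, 0, 0, 0],
    [1, 0, 0, 0, 0, 0, 0],
    [1, 0, 0, 0, 0, 0, 0],
    [1, 0, 0, 0, 0, 0, 0],
    [1, 0, 0, 0, 0, 0, 0],
    [1, 0, 0, 0, 0, 0, 0],
  ],
)

```text
time_s: 33.8
eef_pos: [0.5651, -0.3992, 0.0128]
eef_rot: [[-0.993, 0.122, 0.001], [0.122, 0.993, -0.002], [-0.002, -0.002, -1.0]]
wrist_force: [-0.3, -0.1, 3.7]
gripper_width: 0.324
finger_force: 30.0
```

>>> drive_tool(
  targets=[
    [1, 0, 0, 0, 0, 0, 0],
  ],
)

```text
time_s: 33.9
eef_pos: [0.5651, -0.3992, 0.0128]
eef_rot: [[-0.993, 0.122, 0.001], [0.122, 0.993, -0.002], [-0.001, -0.002, -1.0]]
wrist_force: [-0.9, -0.5, 6.4]
gripper_width: 0.319
finger_force: 30.0
```

>>> drive_tool(
  targets=[
    [1, 0, 0, 15, 0, 0, 0],
    [1, 0, 0, 25, 0, 0, 0],
    [1, 0, 0, 40, 0, 0, 0],
    [1, 0, 0, 45, 0, 0, 0],
    [1, 0, 0, 45, 0, 0, 0],
    [1, 0, 0, 0, 0, 0, 0],
  ],
)

```text
time_s: 34.5
eef_pos: [0.5688, -0.3983, 0.1899]
eef_rot: [[-0.993, 0.121, 0.013], [0.121, 0.993, -0.005], [-0.013, -0.003, -1.0]]
wrist_force: [0.4, -0.3, -1.4]
gripper_width: 0.317
finger_force: 30.0
```

>>> drive_tool(
  targets=[
    [1, -7, 45, 0, 0, 0, 0.5],
    [1, -7, 45, 0, 0, 0, 0.5],
    [1, -7, 45, 0, 0, 0, 0.5],
    [1, -7, 45, 0, 0, 0, 0.5],
    [1, -7, 45, 0, 0, 0, 0.5],
    [1, -7, 45, 0, 0, 0, 0.5],
    [1, -7, 45, 0, 0, 0, 0],
    [1, -7, 45, 0, 0, 0, 0],
    [1, -7, 45, 0, 0, 0, 0],
    [1, -7, 45, 0, 0, 0, 0],
    [1, -7, 45, 0, 0, 0, 0],
    [1, -7, 45, 0, 0, 0, 0],
  ],
)

```text
time_s: 35.7
eef_pos: [0.4791, 0.1431, 0.181]
eef_rot: [[-0.998, 0.069, -0.002], [0.069, 0.998, -0.001], [0.002, -0.001, -1.0]]
wrist_force: [0.5, 0.5, -2.1]
gripper_width: 0.319
finger_force: 30.0
```

>>> drive_tool(
  targets=[
    [1, -7, 45, 0, 0, 0, 0],
    [1, -7, 45, 0, 0, 0, 0],
    [1, -7, 45, 0, 0, 0, 0],
    [1, -5, 30, 0, 0, 0, 0],
    [1, 0, 0, 0, 0, 0, 0],
    [1, 0, 0, 0, 0, 0, 0],
    [1, 0, 0, 0, 0, 0, 0],
  ],
)

```text
time_s: 36.4
eef_pos: [0.4548, 0.3045, 0.1808]
eef_rot: [[-0.997, 0.071, -0.001], [0.071, 0.997, -0.003], [0.001, -0.003, -1.0]]
wrist_force: [0.3, 0.4, -1.5]
gripper_width: 0.319
finger_force: 30.0
```

Run:
```python
from h import *
o,im=snap("wrist","w9"); print(o["time_s"],o["eef_pos"].round(4),o["joints"].round(2))
hsv=cv2.cvtColor(im,cv2.COLOR_RGB2HSV).astype(int)
for y in range(180,300,12): print(y,[tuple(int(q) for q in hsv[y,x]) for x in (262,272,282,292,302)])
```

```text
36.4 [0.4548 0.3045 0.1808] [-0.14  0.6  -0.77  1.76  0.5   0.99  0.39]
180 [(20, 120, 218), (15, 25, 161), (15, 10, 197), (6, 9, 141), (20, 120, 218)]
192 [(20, 120, 218), (16, 37, 167), (17, 12, 196), (15, 7, 140), (20, 120, 217)]
204 [(19, 135, 153), (15, 31, 149), (19, 10, 195), (14, 31, 140), (19, 137, 149)]
216 [(20, 124, 206), (20, 125, 202), (20, 126, 198), (20, 126, 198), (20, 128, 196)]
228 [(20, 126, 197), (20, 125, 206), (20, 126, 199), (20, 126, 200), (19, 127, 197)]
240 [(19, 140, 137), (18, 134, 137), (18, 133, 132), (19, 126, 200), (19, 127, 195)]
252 [(18, 138, 129), (19, 134, 135), (19, 133, 130), (18, 135, 132), (19, 135, 130)]
264 [(19, 140, 129), (18, 125, 129), (15, 13, 118), (17, 105, 121), (19, 130, 189)]
276 [(18, 132, 131), (18, 136, 135), (18, 11, 116), (18, 130, 133), (19, 137, 130)]
288 [(19, 138, 129), (18, 137, 134), (19, 135, 132), (18, 135, 132), (18, 134, 131)]
```

>>> drive_tool(
  targets=[
    [1, 1, 2, -40, 0, 0, 0],
    [1, 0, 0, -40, 0, 0, 0],
    [1, 0, 0, -28, 0, 0, 0],
    [1, 0, 0, -14, 0, 0, 0],
    [1, 0, 0, -6, 0, 0, 0],
    [1, 0, 0, -2, 0, 0, 0],
    [1, 0, 0, 0, 0, 0, 0],
  ],
)

```text
time_s: 37.15
eef_pos: [0.4564, 0.3092, 0.0527]
eef_rot: [[-0.998, 0.07, 0.002], [0.07, 0.998, 0.001], [-0.002, 0.001, -1.0]]
wrist_force: [-0.3, 0.5, -1.5]
gripper_width: 0.32
finger_force: 30.0
```

>>> drive_tool(
  targets=[
    [1, 0, 0, -2, 0, 0, 0],
    [1, 0, 0, 0, 0, 0, 0],
  ],
)

```text
time_s: 37.35
eef_pos: [0.4561, 0.309, 0.0504]
eef_rot: [[-0.998, 0.07, 0.001], [0.07, 0.998, 0.001], [-0.001, 0.001, -1.0]]
wrist_force: [-0.4, -0.5, -1.8]
gripper_width: 0.319
finger_force: 30.0
```

Release, rise, and straddle the post again.

>>> drive_tool(
  targets=[
    [1, 0, 0, -1, 0, 0, 0],
    [0.2, 0, 0, 0, 0, 0, 0],
    [-0.1, 0, 0, 0, 0, 0, 0],
    [-0.1, 0, 0, 0, 0, 0, 0],
    [-0.1, 0, 0, 0, 0, 0, 0],
    [-0.1, 0, 0, 20, 0, 0, 0],
    [-0.1, 0, 0, 35, 0, 0, 0],
    [0.1, 0, 0, 29, 0, 0, 0],
    [0.1, -16, 42, 0, 0, 0, 0],
    [0.1, -16, 42, 0, 0, 0, 0],
    [0.1, 0, 0, 0, 0, 0, 0],
    [0.1, 0, 0, 0, 0, 0, 0],
  ],
)

```text
time_s: 38.55
eef_pos: [0.4226, 0.3938, 0.1327]
eef_rot: [[-0.998, 0.066, -0.0], [0.066, 0.998, 0.0], [0.0, 0.0, -1.0]]
wrist_force: [-0.1, -1.2, -0.9]
gripper_width: 0.449
finger_force: 0.0
```

>>> drive_tool(
  targets=[
    [0.1, 0, 0, 0, 0, 0, 0],
    [0.1, 0, 0, 0, 0, 0, 0],
  ],
)

```text
time_s: 38.75
eef_pos: [0.4246, 0.3909, 0.1322]
eef_rot: [[-0.997, 0.072, 0.0], [0.072, 0.997, -0.002], [-0.0, -0.002, -1.0]]
wrist_force: [-0.0, -0.7, -0.9]
gripper_width: 0.451
finger_force: 0.0
```

```bash
python3 chk.py w10 | head -8
python3 - <<'E'
from h import *
o=get_obs(); im=np.load("pics/w10.npy"); hsv=cv2.cvtColor(im,cv2.COLOR_RGB2HSV).astype(int)
for X in ((.41,.309,.048),(.455,.307,.066),(.43,.308,.066)): print(proj("wrist",X,o))
side=snapshot("side"); np.save("pics/d5.npy",side)
g=(.4553,.3063)
h=cv2.cvtColor(side,cv2.COLOR_RGB2HSV).astype(int)
for dx in (-.06,-.04,-.02,0,.02,.04): 
    p=proj("side",(g[0]+dx,g[1],.06)).astype(int); print(dx,p,h[p[1],p[0]])
E
```

```text
38.75 [0.4246 0.3909 0.1322]
grey [452. 435.] [25. 13.] toaxis 0.177 [321 240] [350 254]
grey [446. 348.] [22. 13.] toaxis 0.129 [218 240] [243 254]
grey [415. 223.] [17. 51.] toaxis 0.168 [ 54 206] [105 238]
grey [427. 397.] [17. 27.] toaxis 0.17 [277 205] [298 237]
grey [413. 317.] [12. 21.] toaxis 0.153 [180 199] [195 224]
grey [381. 331.] [40.  8.] toaxis 0.187 [175 167] [226 177]
grey [283. 240.] [77. 42.] toaxis 0.288 [23  0] [ 99 104]
[184.91948206 203.5629985 ]
[184.26376892 260.1454478 ]
[180.66068089 232.32356656]
-0.06 [292 306] [ 19 133 223]
-0.04 [284 305] [103  43  53]
-0.02 [277 303] [109  42  49]
0 [269 302] [120  26  30]
0.02 [262 300] [98 32 32]
0.04 [254 299] [111  50  36]
```

>>> drive_tool(
  targets=[
    [0.1, 0, 0, -25, 0, 0, 0],
    [0.1, 0, 0, -30, 0, 0, 0],
    [0.1, 0, 0, -10, 0, 0, 0],
    [0.1, 0, 0, 0, 0, 0, 0],
    [0.1, -4.6, -7.7, 0, 0, 0, 0],
    [0.1, -4.5, -7.6, 0, 0, 0, 0],
    [0.1, -3.8, -8, 0, 0, 0, 0],
    [0.1, -3.7, -8.1, 0, 0, 0, 0],
    [0.1, -2.9, -8.4, 0, 0, 0, 0],
    [0.1, -2.8, -8.4, 0, 0, 0, 0],
    [0.1, -2, -8.6, 0, 0, 0, 0],
    [0.1, -2, -8.7, 0, 0, 0, 0],
  ],
)

```text
time_s: 40.05
eef_pos: [0.395, 0.3309, 0.0692]
eef_rot: [[-0.998, 0.065, -0.001], [0.065, 0.998, 0.008], [0.001, 0.008, -1.0]]
wrist_force: [-3.6, 6.3, 1.2]
gripper_width: 0.451
finger_force: 2.8
```

>>> drive_tool(
  targets=[
    [0.1, -1, -9, 0, 0, 0, 0],
    [0.1, -1, -9, 0, 0, 0, 0],
    [0.1, 0, -9, 0, 0, 0, 0],
    [0.1, 0, -9, 0, 0, 0, 0],
    [0.1, 1.6, -17.7, 0, 0, 0, 0],
    [0.1, 3.4, -17.5, 0, 0, 0, 0],
    [0.1, 5.3, -17, 0, 0, 0, 0],
    [0.1, 7, -16.4, 0, 0, 0, 0],
    [0.1, 0, 0, 0, 0, 0, 0],
    [0.1, 0, 0, 0, 0, 0, 0],
    [0.1, 0, 0, 0, 0, 0, 0],
  ],
)

```text
time_s: 41.15
eef_pos: [0.4124, 0.223, 0.0677]
eef_rot: [[-0.998, 0.069, 0.0], [0.069, 0.998, 0.0], [0.0, 0.0, -1.0]]
wrist_force: [0.6, 0.8, -0.1]
gripper_width: 0.45
finger_force: 0.0
```

>>> drive_tool(
  targets=[
    [0.1, 0, 0, 40, 0, 0, 0],
    [0.1, 0, 0, 45, 0, 0, 0],
    [0.1, 0, 0, 45, 0, 0, 0],
    [0.1, 0, 0, 0, 0, 0, 0],
  ],
)

```text
time_s: 41.55
eef_pos: [0.4147, 0.2265, 0.2029]
eef_rot: [[-0.998, 0.068, 0.01], [0.068, 0.998, 0.006], [-0.009, 0.007, -1.0]]
wrist_force: [0.6, -0.3, 0.5]
gripper_width: 0.447
finger_force: 0.0
```

```bash
python3 chk.py w11
```

```text
41.55 [0.4147 0.2265 0.2029]
grey [466. 169.] [30. 15.] toaxis 0.163 [217 241] [244 254]
grey [473. 282.] [29. 16.] toaxis 0.093 [321 240] [347 254]
grey [416. 227.] [16. 23.] toaxis 0.166 [273 188] [288 210]
grey [426. 401.] [45. 16.] toaxis 0.172 [427 187] [461 210]
grey [381. 300.] [42.  6.] toaxis 0.184 [330 158] [371 164]
grey [396.  40.] [ 84. 141.] toaxis 0.309 [ 52 124] [147 254]
grey [272. 206.] [91. 37.] toaxis 0.307 [220   0] [274 103]
```

>>> drive_tool(
  targets=[
    [0.1, 20, -44, 0, 0, 0, -0.6],
    [0.1, 20, -44, 0, 0, 0, -0.6],
    [0.1, 20, -44, 0, 0, 0, -0.6],
    [0.1, 20, -44, 0, 0, 0, -0.6],
    [0.1, 20, -44, 0, 0, 0, -0.6],
    [0.1, 20, -44, 0, 0, 0, -0.6],
    [0.1, 20, -44, 0, 0, 0, -0.6],
    [0.1, 20, -44, 0, 0, 0, -0.6],
    [0.1, 19, -44, 0, 0, 0, -0.5],
    [0.1, 0, 0, -10, 0, 0, 0],
    [0.1, 0, 0, 0, 0, 0, 0],
    [0.1, 0, 0, 0, 0, 0, 0],
  ],
)

```text
time_s: 42.8
eef_pos: [0.5908, -0.1709, 0.1864]
eef_rot: [[-0.987, 0.158, -0.003], [0.158, 0.987, 0.002], [0.003, 0.001, -1.0]]
wrist_force: [-0.1, 0.5, 0.6]
gripper_width: 0.451
finger_force: 0.0
```

Run:
```python
from seg import *
o,im=snap("wrist","w12"); print(o["time_s"],o["eef_pos"].round(4),o["eef_rot"].round(3).tolist())
c=proj("wrist",(.5912,-.1733,.03),o); print(c)
hsv=cv2.cvtColor(im,cv2.COLOR_RGB2HSV).astype(int); H,S,V=hsv[...,0],hsv[...,1],hsv[...,2]
x,y=int(c[0]),int(c[1]); 
for t in (130,150): rep("btn",((V<t)&(H<18))|((H>17)&(H<32)&(S>70)),(x-24,y-50,x+24,y+50),o)
```

```text
42.8 [ 0.5908 -0.1709  0.1864] [[-0.987, 0.158, -0.003], [0.158, 0.987, 0.002], [0.003, 0.001, -1.0]]
[278.55443691 196.73521428]
btn [ 0.5989 -0.1722] [27.2 63.2] yaw -0.196 case -0.0044 0.1178 px [268 175] [293 230]
btn [ 0.5988 -0.172 ] [34.1 89.8] yaw -0.081 case -0.0046 0.118 px [267 163] [298 240]
```

>>> drive_tool(
  targets=[
    [0.1, 1, -2, -40, 0, 0, 0],
    [0.1, 0, 0, -45, 0, 0, 0],
    [0.1, 0, 0, -45, 0, 0, 0],
    [0.1, 0, 0, -30, 0, 0, 0],
    [0.1, 0, 0, -13, 0, 0, 0],
    [0.1, 0, 0, -4, 0, 0, 0],
    [0.1, 0, 0, 0, 0, 0, 0],
    [1, 0, 0, 0, 0, 0, 0],
    [1, 0, 0, 0, 0, 0, 0],
    [1, 0, 0, 0, 0, 0, 0],
    [1, 0, 0, 0, 0, 0, 0],
  ],
)

```text
time_s: 43.95
eef_pos: [0.5937, -0.1755, 0.0123]
eef_rot: [[-0.987, 0.161, 0.003], [0.161, 0.987, -0.001], [-0.003, -0.0, -1.0]]
wrist_force: [-0.6, -0.1, 5.8]
gripper_width: 0.301
finger_force: 29.9
```

>>> drive_tool(
  targets=[
    [1, 0, 0, 15, 0, 0, 0],
    [1, 0, 0, 25, 0, 0, 0],
    [1, 0, 0, 40, 0, 0, 0],
    [1, 0, 0, 45, 0, 0, 0],
    [1, 0, 0, 45, 0, 0, 0],
    [1, 0, 0, 0, 0, 0, 0],
  ],
)

```text
time_s: 44.55
eef_pos: [0.5968, -0.1747, 0.1886]
eef_rot: [[-0.987, 0.161, 0.014], [0.161, 0.987, -0.002], [-0.014, 0.0, -1.0]]
wrist_force: [-0.3, 0.0, -0.8]
gripper_width: 0.3
finger_force: 29.9
```

>>> drive_tool(
  targets=[
    [1, -12, 44, 0, 0, 0, 0.5],
    [1, -12, 44, 0, 0, 0, 0.5],
    [1, -12, 44, 0, 0, 0, 0.5],
    [1, -12, 44, 0, 0, 0, 0.5],
    [1, -12, 44, 0, 0, 0, 0.5],
    [1, -13, 44, 0, 0, 0, 0.5],
    [1, -13, 44, 0, 0, 0, 0.5],
    [1, -13, 44, 0, 0, 0, 0.5],
    [1, -13, 44, 0, 0, 0, 0.5],
    [1, -13, 44, 0, 0, 0, 0.5],
    [1, -13, 41, 0, 0, 0, 0.2],
    [1, 0, 0, 0, 0, 0, 0],
  ],
)

```text
time_s: 45.75
eef_pos: [0.45, 0.3134, 0.1818]
eef_rot: [[-0.998, 0.059, -0.001], [0.059, 0.998, 0.007], [0.002, 0.007, -1.0]]
wrist_force: [0.8, -0.1, 0.0]
gripper_width: 0.297
finger_force: 29.9
```

>>> drive_tool(
  targets=[
    [1, 0, 0, 0, 0, 0, 0],
    [1, 0, 0, 0, 0, 0, 0],
  ],
)

```text
time_s: 45.95
eef_pos: [0.4553, 0.3037, 0.1802]
eef_rot: [[-0.997, 0.073, -0.0], [0.073, 0.997, -0.002], [0.0, -0.002, -1.0]]
wrist_force: [-0.3, 0.3, -0.4]
gripper_width: 0.3
finger_force: 29.9
```

Run:
```python
from h import *
o,im=snap("wrist","w13"); print(o["time_s"],o["eef_pos"].round(4))
hsv=cv2.cvtColor(im,cv2.COLOR_RGB2HSV).astype(int)
m=(hsv[...,0]<16)&(hsv[...,2]<170)&(hsv[...,1]>60); k=np.zeros(m.shape,np.uint8); k[150:300,245:320]=m[150:300,245:320]
k=cv2.morphologyEx(k,cv2.MORPH_OPEN,np.ones((3,3),np.uint8))
for c in cv2.findContours(k,0,2)[0]:
    if cv2.contourArea(c)>60:
        a,b=c[:,0].min(0),c[:,0].max(0); z=o["eef_pos"][2]+.018; print(a,b,onz("wrist",a,z,o),onz("wrist",b,z,o))
```

```text
45.95 [0.4553 0.3037 0.1802]
[257 190] [309 292] [0.41329356 0.29558784 0.19824041] [0.47287563 0.31897738 0.19824041]
```

>>> drive_tool(
  targets=[
    [1, 1, 2, -40, 0, 0, 0],
    [1, 0, 0, -40, 0, 0, 0],
    [1, 0, 0, -28, 0, 0, 0],
    [1, 0, 0, -14, 0, 0, 0],
    [1, 0, 0, -6, 0, 0, 0],
    [1, 0, 0, -4, 0, 0, 0],
    [1, 0, 0, 0, 0, 0, 0],
    [1, 0, 0, 0, 0, 0, 0],
  ],
)

```text
time_s: 46.8
eef_pos: [0.4563, 0.3081, 0.0498]
eef_rot: [[-0.997, 0.071, 0.002], [0.071, 0.997, 0.001], [-0.002, 0.001, -1.0]]
wrist_force: [0.2, -0.2, -0.8]
gripper_width: 0.298
finger_force: 29.9
```

>>> drive_tool(
  targets=[
    [1, 0, 0, -1, 0, 0, 0],
    [0.2, 0, 0, 0, 0, 0, 0],
    [-0.1, 0, 0, 0, 0, 0, 0],
    [-0.1, 0, 0, 0, 0, 0, 0],
    [-0.1, 0, 0, 0, 0, 0, 0],
    [-0.1, 0, 0, 20, 0, 0, 0],
    [-0.1, 0, 0, 35, 0, 0, 0],
    [0.1, 0, 0, 30, 0, 0, 0],
    [0.1, -16, 42, 0, 0, 0, 0],
    [0.1, -16, 43, 0, 0, 0, 0],
    [0.1, 0, 0, 0, 0, 0, 0],
    [0.1, 0, 0, 0, 0, 0, 0],
  ],
)

```text
time_s: 48.0
eef_pos: [0.4225, 0.3937, 0.1327]
eef_rot: [[-0.998, 0.068, -0.0], [0.068, 0.998, 0.0], [0.0, 0.0, -1.0]]
wrist_force: [0.8, 0.7, 0.6]
gripper_width: 0.451
finger_force: 0.0
```

>>> drive_tool(
  targets=[
    [0.1, 0, 0, 0, 0, 0, 0],
    [0.1, 0, 0, 0, 0, 0, 0],
  ],
)

```text
time_s: 48.2
eef_pos: [0.4246, 0.3908, 0.1322]
eef_rot: [[-0.997, 0.074, -0.0], [0.074, 0.997, -0.002], [-0.0, -0.002, -1.0]]
wrist_force: [0.4, -1.0, -0.6]
gripper_width: 0.45
finger_force: 0.0
```

```bash
python3 chk.py w14 | head -6
python3 - <<'E'
from h import *
o=get_obs(); im=np.load("pics/w14.npy"); hsv=cv2.cvtColor(im,cv2.COLOR_RGB2HSV).astype(int)
m=(hsv[...,0]<18)&(hsv[...,2]<150)&(hsv[...,1]>60); k=np.zeros(m.shape,np.uint8); k[150:262,130:260]=m[150:262,130:260]
k=cv2.morphologyEx(k,cv2.MORPH_OPEN,np.ones((3,3),np.uint8))
for c in cv2.findContours(k,0,2)[0]:
    if cv2.contourArea(c)>60: a,b=c[:,0].min(0),c[:,0].max(0); print(a,b,onz("wrist",a,.066,o),onz("wrist",b,.066,o))
E
```

```text
48.2 [0.4246 0.3908 0.1322]
grey [452. 434.] [23. 13.] toaxis 0.177 [321 240] [348 254]
grey [446. 347.] [22. 13.] toaxis 0.129 [218 240] [243 254]
grey [427. 397.] [16. 26.] toaxis 0.169 [278 206] [298 237]
grey [414. 223.] [16. 52.] toaxis 0.169 [ 54 206] [105 238]
grey [382. 331.] [40.  7.] toaxis 0.186 [175 168] [226 177]
[175 252] [186 261] [0.44689009 0.30013077 0.066     ] [0.45569598 0.30817533 0.066     ]
[172 214] [209 261] [0.41369666 0.30329055 0.066     ] [0.45699865 0.32784123 0.066     ]
```

Fourth click, then rise.

>>> drive_tool(
  targets=[
    [0.1, 0, 0, -25, 0, 0, 0],
    [0.1, 0, 0, -30, 0, 0, 0],
    [0.1, 0, 0, -10, 0, 0, 0],
    [0.1, 0, 0, 0, 0, 0, 0],
    [0.1, -4.6, -7.7, 0, 0, 0, 0],
    [0.1, -4.5, -7.6, 0, 0, 0, 0],
    [0.1, -3.8, -8, 0, 0, 0, 0],
    [0.1, -3.7, -8.1, 0, 0, 0, 0],
    [0.1, -2.9, -8.4, 0, 0, 0, 0],
    [0.1, -2.8, -8.4, 0, 0, 0, 0],
    [0.1, -2, -8.6, 0, 0, 0, 0],
    [0.1, -2, -8.7, 0, 0, 0, 0],
  ],
)

```text
time_s: 49.45
eef_pos: [0.395, 0.3308, 0.0692]
eef_rot: [[-0.998, 0.067, -0.001], [0.067, 0.998, 0.008], [0.001, 0.008, -1.0]]
wrist_force: [-2.8, 5.8, 1.8]
gripper_width: 0.451
finger_force: 2.8
```

>>> drive_tool(
  targets=[
    [0.1, -1, -9, 0, 0, 0, 0],
    [0.1, -1, -9, 0, 0, 0, 0],
    [0.1, 0, -9, 0, 0, 0, 0],
    [0.1, 0, -9, 0, 0, 0, 0],
    [0.1, 1.6, -17.7, 0, 0, 0, 0],
    [0.1, 3.4, -17.5, 0, 0, 0, 0],
    [0.1, 5.3, -17, 0, 0, 0, 0],
    [0.1, 7, -16.4, 0, 0, 0, 0],
    [0.1, 0, 0, 0, 0, 0, 0],
    [0.1, 0, 0, 0, 0, 0, 0],
    [0.1, 0, 0, 0, 0, 0, 0],
  ],
)

```text
time_s: 50.55
eef_pos: [0.4124, 0.2229, 0.0677]
eef_rot: [[-0.998, 0.07, 0.0], [0.07, 0.998, 0.0], [0.0, 0.0, -1.0]]
wrist_force: [-0.6, 0.6, 0.1]
gripper_width: 0.454
finger_force: 0.0
```

>>> drive_tool(
  targets=[
    [0.1, 0, 0, 40, 0, 0, 0],
    [0.1, 0, 0, 45, 0, 0, 0],
    [0.1, 0, 0, 45, 0, 0, 0],
    [0.1, 3, -37, 5, 0, 0, 0],
    [0.1, 3, -37, 5, 0, 0, 0],
    [0.1, 3, -37, 5, 0, 0, 0],
    [0.1, 3, -37, 5, 0, 0, 0],
    [0.1, 3, -37, 5, 0, 0, 0],
    [0.1, 3, -37, 5, 0, 0, 0],
    [0.1, 0, 0, 0, 0, 0, 0],
    [0.1, 0, 0, 0, 0, 0, 0],
    [0.1, 0, 0, 0, 0, 0, 0],
  ],
)

```text
time_s: 51.75
eef_pos: [0.4304, 0.0023, 0.2277]
eef_rot: [[-0.998, 0.068, 0.0], [0.068, 0.998, 0.001], [0.0, 0.001, -1.0]]
wrist_force: [0.2, 0.8, 0.4]
gripper_width: 0.446
finger_force: 0.0
```

```bash
cat > fin.py <<'E'
from h import *
o,im=snap("wrist","w15"); print(o["time_s"],o["eef_pos"].round(4))
hsv=cv2.cvtColor(im,cv2.COLOR_RGB2HSV).astype(int); H,S,V=hsv[...,0],hsv[...,1],hsv[...,2]
def blobs(n,m,z,amin=200):
    k=cv2.morphologyEx(m.astype(np.uint8),cv2.MORPH_OPEN,np.ones((3,3),np.uint8)); k[258:]=0
    for c in cv2.findContours(k,0,2)[0]:
        if cv2.contourArea(c)<amin: continue
        P=np.array([onz("wrist",p[0],z,o)[:2] for p in c.astype(float)],np.float32); r=cv2.minAreaRect(P*1000)
        print(n,np.round(r[0]),np.round(r[1]),round(r[2]),c[:,0].min(0),c[:,0].max(0))
blobs("wood",(H<15)&(S>120)&(V>60),.025); blobs("grey",(S<60)&(V>90),.017)
_,d=snap("side","dF");_,s=snap("scene","sF")
d0=np.load("pics/d0.npy").astype(int);s0=np.load("pics/s0.npy").astype(int)
def val(n,img,X): 
    p=proj(n,X).round().astype(int); return p,img[p[1],p[0]]
ax=np.array([.565,.2985])
for i in range(6):
    a=np.pi-.067+i*np.pi/3; X=np.append(ax+.11*np.array([np.cos(a),np.sin(a)]),.06); print(i,"side",*val("side",d,X),d0[tuple(val("side",d,X)[0][::-1])],"scene",*val("scene",s,X),s0[tuple(val("scene",s,X)[0][::-1])])
for n,X in dict(mallet=(.785,-.015,.15),brush=(.3,.22,.02),wax=(.66,0,.06),tin=(.32,-.39,.05),pot=(.45,-.51,.06)).items():
  for cn,a,b in(("side",d,d0),("scene",s,s0)):
    p=proj(cn,X).astype(int); q=np.abs(a[p[1]-12:p[1]+12,p[0]-12:p[0]+12].astype(int)-b[p[1]-12:p[1]+12,p[0]-12:p[0]+12]).mean(); print(n,cn,p,round(q,1))
E
python3 fin.py
```

```text
51.75 [0.4304 0.0023 0.2277]
wood [ 496. -311.] [175.  23.] 85 [  0 241] [118 257]
wood [497. 208.] [35. 19.] 61 [427 217] [453 230]
wood [400. -11.] [ 22. 112.] 87 [260 117] [278 208]
grey [520.  72.] [45. 26.] 86 [321 239] [353 257]
grey [526. 223.] [182.  37.] 86 [380 232] [509 257]
grey [461. 236.] [26. 49.] 55 [443 179] [472 212]
grey [423. 264.] [54. 20.] 80 [464 159] [502 177]
grey [424. -21.] [136. 206.] 86 [213  98] [318 257]
grey [268. 200.] [90. 48.] 6 [422   0] [462  81]
0 side [270 302] [246 229 144] [243 219 140] scene [412 255] [255 234 185] [249 227 179]
1 side [261 271] [51 24 21] [110  86  55] scene [368 247] [143 134 133] [145 136 131]
2 side [224 262] [140 134 100] [152 142 116] scene [341 270] [182 168 137] [187 174 154]
3 side [192 283] [137 149 144] [163 151 123] scene [359 305] [177 177 174] [186 173 156]
4 side [195 317] [ 98 108 104] [149 136 112] scene [409 315] [223 214 212] [219 210 208]
5 side [237 328] [229 205 164] [222 199 154] scene [434 287] [227 211 184] [231 214 185]
mallet side [191 185] 4.3
mallet scene [223 239] 7.6
brush side [332 295] 4.8
brush scene [407 222] 4.6
wax side [229 215] 5.7
wax scene [266 242] 4.9
tin side [344 165] 25.2
tin scene [248 143] 14.1
pot side [315 143] 35.3
pot scene [197 144] 7.1
```

Run:
```python
from h import *
d=np.load("pics/dF.npy");s=np.load("pics/sF.npy");d0=np.load("pics/d0.npy");s0=np.load("pics/s0.npy")
for n,cn,X in(("tin","scene",(.32,-.39,.05)),("tin","side",(.32,-.39,.05)),("pot","scene",(.45,-.51,.06)),("pot","side",(.45,-.51,.06))):
    a,b=(s0,s) if cn=="scene" else (d0,d); p=proj(cn,X).astype(int); t=a[p[1]-16:p[1]+16,p[0]-16:p[0]+16]; w=b[p[1]-40:p[1]+40,p[0]-40:p[0]+40]
    r=cv2.matchTemplate(w,t,cv2.TM_CCOEFF_NORMED); _,v,_,l=cv2.minMaxLoc(r); print(n,cn,round(v,2),np.array(l)-24)
ax=np.array([.565,.2985])
for cn,a,b in(("side",d0,d),("scene",s0,s)):
    D=np.abs(a.astype(int)-b).sum(2); D=cv2.GaussianBlur(D.astype(np.float32),(3,3),0)
    for i in range(1,5):
        t=np.pi-.067+i*np.pi/3; c=ax+.11*np.array([np.cos(t),np.sin(t)]); p=proj(cn,np.append(c,.06))
        yy,xx=np.mgrid[0:420,0:560]; near=np.hypot(xx-p[0],(yy-p[1])*1.3)<26
        m=near&(D>45); q=np.array([onz(cn,(x,y),.06)[:2] for y,x in np.argwhere(m)])
        if len(q): e=np.median(q,0)-c; print(cn,i,m.sum(),(e*1000).round(0))
```

```text
tin scene 0.93 [0 0]
tin side 0.9 [0 0]
pot scene 0.8 [0 0]
pot side 0.45 [0 1]
side 1 601 [-18.   9.]
side 2 72 [ -3. -10.]
side 3 377 [-5.  6.]
side 4 672 [-4.  6.]
scene 1 387 [-2.  7.]
scene 4 160 [-24. -30.]
```

Run:
```python
from h import *
o=get_obs(); print("post L pred top/base",proj("wrist",(.4124,.2235,.092),o),proj("wrist",(.4124,.2235,.042),o))
a=np.load("pics/d2.npy");b=np.load("pics/dF.npy");d0=np.load("pics/d0.npy")
p=proj("side",(.70,-.31,.13)).astype(int); w=lambda x,r:x[p[1]-r:p[1]+r,p[0]-r:p[0]+r]
r=cv2.matchTemplate(w(b,40),w(a,20),cv2.TM_CCOEFF_NORMED); print("lid",p,cv2.minMaxLoc(r)[1],np.array(cv2.minMaxLoc(r)[3])-20, np.abs(w(b,20).astype(int)-w(a,20)).mean())
g=lambda im:cv2.cvtColor(im,cv2.COLOR_RGB2HSV).astype(int)
for n,X in(("postL",(.4124,.2235,.085)),("postR",(.4238,.3932,.085))):
    q=proj("side",X).astype(int)
    r=cv2.matchTemplate(b[q[1]-22:q[1]+22,q[0]-22:q[0]+22],d0[q[1]-10:q[1]+10,q[0]-10:q[0]+10],cv2.TM_CCOEFF_NORMED); print(n,cv2.minMaxLoc(r)[1],np.array(cv2.minMaxLoc(r)[3])-12)
```

```text
post L pred top/base [492.61943464 169.34638545] [464.90882748 163.73274925]
lid [243 146] 0.9961634278297424 [0 0] 2.7860416666666667
postL 0.9946545958518982 [0 0]
postR 0.9926595687866211 [0 0]
```

The lid is unmoved, both posts are exactly where they started, and the knife is on its mat. I'm handing the job in.

```bash
python3 -c "
from plant import *
print(job_done())"
```

```text
the job is handed in; nothing more can be done
None
```

The job is handed in, with no verdict returned: the lid is levered open and left standing, the knife lies back on its mat, the lock, hinge, bolt and button are in four bays (seen under the hood only by image differences, the bolt faintly), and an empty bay is clicked in the window.

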